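# Load the specimen carousel and bar its chute

## Task

Load the specimen carousel through its one loading chute, turning it by the black knob so that the right bin stands under the chute: every white slide cassette goes into the bin marked with one stud on the rim, and all the black rubber stoppers are poured from the steel scoop into the bin marked with two studs. Then stand the empty scoop back upright on the bench clear of the carousel, and when everything is loaded lay the grey aluminium retaining bar across the two notched supports, so that it bridges the chute. Leave the two bottles and the small jar where they are.

Things in the scene. Friction and masses are not known exactly. Their poses are not given: they have to be found in the camera images.
- station: fixed stand of the carousel. Origin: on the carousel's axis, at bench level; z up; the loading chute is on its -x side. A clear fixed cover (upper face 100 mm above the bench) closes all bins except under the chute. Two posts at local x = 88, y = +-154 mm are 104 mm high
- carousel (a joint): angle of the carousel, rad, growing counter-clockwise seen from above; turns both ways (stops at +-7.5), stays where left (about 0.12 N m of friction, more when turned fast). At 0 the one-stud bin is centred under the chute, at -pi/2 or 3pi/2 the two-stud bin, at pi the three-stud bin, at pi/2 the four-stud bin
- carousel_axis (a point): point on the carousel's axis, 8 mm above the bench, turning with it. Grey drum, 316 mm across, rim 88 mm above the bench; four quarter-circle bins (inner radius 140, floor 12 mm above the bench) parted by walls along this point's x and y axes. One-stud bin: x>0, y>0; two: x<0, y>0; three: x<0, y<0; four: x>0, y<0. Black 12 mm studs on the rim at each bin's middle give its number
- knob_grip (a point): where to grip the knob that turns the carousel: on its axis, 146 mm above the bench. The knob is a black bar 60 mm long (along the carousel_axis x axis), 14 mm thick and 36 mm high, top 156 mm above the bench; it turns with the carousel
- bin1 (a point): middle of the floor of the one-stud bin (95 mm from the axis)
- bin2 (a point): middle of the floor of the two-stud bin (95 mm from the axis)
- chute (a point): centre of the mouth of the loading chute, level with its top edge, 120 mm above the bench and 95 mm from the carousel's axis; fixed. The chute is an upright steel collar, 20 mm high, wall 3 mm, inside 86 mm (station x) by 112 mm (station y), open down into the bin below
- rest_mid (a point): where the middle of the laid bar's underside belongs: midway between the floors of the two support notches, 123 mm above the bench, right over the chute. The supports stand at 78 mm either side of it along station y (each 16 mm wide in y); the notches are 33 mm wide along station x and their prongs 12 mm high. The laid bar lies along station y
- scoop: open steel scoop, holds the stoppers at the start; origin on its underside. To grip: two upright parallel side walls, 60 mm apart outside (local y = +-30), from local x = -81 to +53 mm, 55 mm high, best near x = 0. Upright back wall at x = +53; at the front (-x) a ramp rises at 39 degrees from the floor at x = -27 to a pouring lip at x = -81, z = 48 mm. About 0.16 kg empty
- stopper1: black rubber stopper, a cylinder of 22 mm diameter and 22 mm height, 12 g; origin at the centre of its underside, z along its axis. Starts in the scoop
- stopper2: black rubber stopper, a cylinder of 22 mm diameter and 22 mm height, 12 g; origin at the centre of its underside, z along its axis. Starts in the scoop
- stopper3: black rubber stopper, a cylinder of 22 mm diameter and 22 mm height, 12 g; origin at the centre of its underside, z along its axis. Starts in the scoop
- stopper4: black rubber stopper, a cylinder of 22 mm diameter and 22 mm height, 12 g; origin at the centre of its underside, z along its axis. Starts in the scoop
- stopper5: black rubber stopper, a cylinder of 22 mm diameter and 22 mm height, 12 g; origin at the centre of its underside, z along its axis. Starts in the scoop
- stopper6: black rubber stopper, a cylinder of 22 mm diameter and 22 mm height, 12 g; origin at the centre of its underside, z along its axis. Starts in the scoop
- cassette1: white slide cassette, a flat box 64 x 36 x 18 mm (x, y, z), 50 g; origin at the centre of its underside. Lies on the green mat; between two and four are present
- cassette2: white slide cassette, a flat box 64 x 36 x 18 mm (x, y, z), 50 g; origin at the centre of its underside. Lies on the green mat; between two and four are present
- cassette3: white slide cassette, a flat box 64 x 36 x 18 mm (x, y, z), 50 g; origin at the centre of its underside. Lies on the green mat; between two and four are present
- cassette4: white slide cassette, a flat box 64 x 36 x 18 mm (x, y, z), 50 g; origin at the centre of its underside. Lies on the green mat; between two and four are present
- bar: grey aluminium retaining bar, 200 x 26 x 14 mm (x, y, z), 0.22 kg; origin at the centre of its underside; lies on the bench
- mat: thin green fixed mat, 250 x 240 mm, 3 mm thick, on which the cassettes lie; origin at the centre of its underside
- spirit: bystander: white bottle, 68 mm diameter, 170 mm high; origin at its underside
- saline: bystander: clear bottle, 60 mm diameter, 130 mm high; origin at its underside
- jar: bystander: amber jar, 56 mm diameter, 55 mm high; origin at its underside
Mind the look-alikes: they are no part of the job. What is shaped like the cassette1 but orange or yellow is not meant. Leave any purple look-alike of the cassette3 alone.

How it is judged:
By the outcome, as a careful person would: the job done as asked, in the order asked, and still so for the second after the job is handed in, with the robot touching nothing.
Of cassette1, cassette2, cassette3, cassette4 only 2 to 4 are there at a start; the rules pass over those that are not, and their reading is None.
At some moment in a run one of cassette1, cassette2, cassette3, cassette4 may be knocked a few centimetres aside while the robot is not near it.
It also fails if it takes over 210 s, if anything falls off the work surface, if the arm or the gripper's body presses on something with over 40 N, if the wrist force passes 120 N, or if a joint passes its speed limit or range.

## Robot

A 6-joint arm with a two-finger parallel gripper is mounted at the origin on the work surface. World frame = base frame: x ahead of the robot, y to its left, z up, the work surface at z = 0. Lengths are in m, angles in rad, forces in N, time in s.
With the tool pointing down it reaches from about 0.35 to 0.775 m from the base axis. Payload 5.5 kg.
Tool frame: the origin (TCP) lies midway between the tips of the shut fingers; the grasp point (between the pads) lies grip_point_offset behind it (grip_point_offset is the distance from the TCP to the grasp point, in m); z points along the fingers, y is the direction in which the jaws open and shut (so a half turn about z gives the same grasp; the last joint's range is limited). The gripper opens to 85 mm and grips with 20 to 120 N. Pads are 22 mm wide; open, the fingers measure 114 mm over their backs; the gripper's body (76 mm by 85 mm) begins 54 mm behind the grasp point. The pads swing forward as they close: fully open they stand 13 mm farther back than shut.
Start: joints at [-1.475, 0.313, 0.046, 1.304, 0, 1.431], TCP at [0.134, -0.559, 0.191] pointing down, gripper open.
Joint ranges: [-2.76, 2.76], [-0.86, 1.69], [-1.03, 1.26], [-2.2, 2.34], [-1.47, 1.5], [-3.14, 3.14]. Speed limits (rad/s): [2.57, 2.57, 3.14, 3.14, 3.14, 3.14].

## Interface

Orientations are given as a unit quaternion [w, x, y, z].
In Python, from workcell import * gives the robot as it stands.
- The arm moves only by the tool send_rows, never from a script. Its argument "series" is one flat list of numbers, 7 for each row, row after row: the shift along the tool's x, y, z in cm, then the turn, a rotation vector about the tool's x, y, z in degrees, then the opening, from 0 (shut) to 1 (fully open). A call has 1 to 10 rows; each row is the pose to reach, as a shift and turn from the pose commanded when the call began, along the tool's axes at that moment; what a row does not reach only later rows make up. A row lasts 1/12 s, in which the tool goes at most 41.7 mm and 7.16 degrees, less where a joint would pass 70% of its speed; a pose out of reach is approached as far as the arm can. A call with a gripper value outside its range is refused whole. The fingers move at their own pace and stop on an object; "newtons" is the grip in N (left out, the last holds). Time passes only in rows, so rows that repeat a pose let the fingers close. It gives the time, the measured TCP pose, the force and the opening at its end, in the units of the state.
- get_state(): the state, without advancing time (a new reading comes with each control period).
- read_camera(name): name is "scene" or "top"; returns the picture (480x640x3 uint8, blue, green, red); there is no depth.
- camera_info(name): a dict with "K" (3x3 intrinsics, pixels), "xyz" and "attitude" of the camera in the world. Camera axes: x right, y down, z forward; pixel columns grow to the right and rows downward; lengths in m; the calibration is good to about 2 mm. A picture is of the moment at which its call begins. camera_info takes no time and is no camera call.
- hand_in(): hands the job in, once; it reports no verdict.
Trained networks look in the newest picture that a camera, given by its name, has taken for a name from the list of things; names that differ only in an ending like _2 or _b are one class to them, and where a whole thing is asked for, a point or a joint stands for the part that bears it (a point fixed in the world has none). Each returns a list of dicts, best first, with "p" (0 to 1); they miss things now and then, are a little off and sometimes report something else, mostly with a low value. They report only what shows in the picture. A call takes as long as a camera call. They do not tell look-alikes from the thing itself.
- silhouettes(camera, label): "pixels" (480x640 bool, what is visible of it) and "box" ([left, top, width, height] in pixels, round what is visible of it).
The state is a dict: "clock": time; "joint_pos": joint angles; "qvel": joint speeds; "tau": joint torques, N m; "tcp_pos": TCP position; "orientation": TCP orientation; "wrist_force": force on the tool from outside, world axes, zero at the start; "ft_torque": the same for the moment, N m; "finger_gap": finger opening in m.
Only numpy, scipy, OpenCV 4.12 (cv2) and the standard library are available. Lean on these libraries where they do the work, as an engineer would, in place of code of your own. Each camera call takes 0.05 s, during which the arm holds its last target. There are 200 camera calls.

## Working session

There is one attempt and no reset: what is moved stays moved. The work goes in short steps, Python scripts to look and compute and a tool call to move; the robot and the scene stay as the last step left them, time stands still between calls to the robot, and variables do not carry over. Pictures are saved under pics/ and viewed, about 12 in all and at most 16, crops included, and the job is handed in when it is done.

Besides the shell and the picture viewer there is one more tool, called after "Call:" by a JSON object that holds its "op" and its "data". send_rows: Moves the arm, as the interface text tells. Its arguments: {"type":"object","properties":{"series":{"type":"array"},"newtons":{"type":"number"}},"required":["series"]}

```bash
ls; mkdir -p pics; python3 - <<'E'
from workcell import *
import cv2
s=get_state();print({k:s[k] for k in s})
try: print(grip_point_offset)
except Exception as e: print(e)
for n in("scene","top"):
    cv2.imwrite(f"pics/{n}0.png",read_camera(n));print(n,camera_info(n))
E
```

```text
pics
{'clock': 0.0, 'joint_pos': array([-1.47458938e+00,  3.14033045e-01,  4.49782038e-02,  1.30362863e+00,
       -3.25243898e-06,  1.43121719e+00]), 'qvel': array([ 1.52007311e-04,  2.57576784e-05,  6.12440120e-04, -1.00573355e-03,
        1.33914008e-03, -1.38118965e-03]), 'tau': array([-3.64887846e-04, -4.80630469e+01,  2.98531634e+01,  1.92787702e-02,
       -1.44315582e-04, -3.24583006e-06]), 'tcp_pos': array([ 0.13426739, -0.55848824,  0.19049008]), 'orientation': array([-9.43386128e-04,  9.93058218e-01,  1.17620087e-01,  1.88349692e-05]), 'wrist_force': array([ 0.12747466,  0.56408334, -0.52969543]), 'ft_torque': array([-0.02212398, -0.00098924,  0.07433162]), 'finger_gap': 0.08544140996633953}
0.0187
scene {'K': array([[449.61429365,   0.        , 323.40118521],
       [  0.        , 449.61429365, 239.10657895],
       [  0.        ,   0.        ,   1.        ]]), 'xyz': array([0.83250891, 0.4022464 , 0.91186962]), 'attitude': array([-0.09546448,  0.24926294,  0.9082913 , -0.32212021])}
top {'K': array([[567.55456306,   0.        , 314.55410869],
       [  0.        , 567.55456306, 238.77534173],
       [  0.        ,   0.        ,   1.        ]]), 'xyz': array([ 0.41351919, -0.15088197,  1.24154561]), 'attitude': array([-0.02237169,  0.71367448, -0.6992187 ,  0.03551701])}
```

View pics/top0.png

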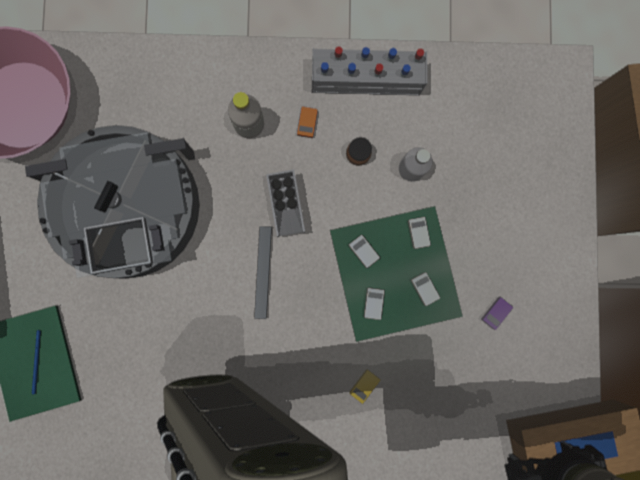

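View pics/scene0.png

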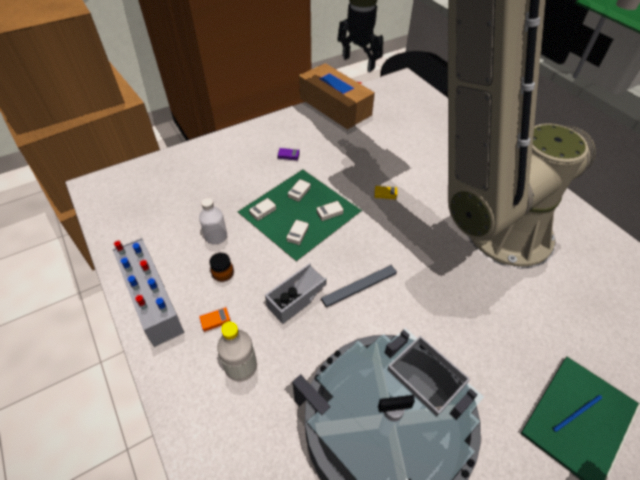

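```bash
cat > h.py <<'E'
from workcell import *
import numpy as np, cv2
from scipy.spatial.transform import Rotation as R
def cam(n):
    c=camera_info(n);q=np.array(c['attitude']);return c['K'],np.array(c['xyz']),R.from_quat(q[[1,2,3,0]]).as_matrix()
def back(n,uv,z):
    K,t,A=cam(n);uv=np.atleast_2d(np.array(uv,float))
    d=np.c_[uv,np.ones(len(uv))]@np.linalg.inv(K).T@A.T
    return t+d*((z-t[2])/d[:,2])[:,None]
def proj(n,P):
    K,t,A=cam(n);p=(np.atleast_2d(P)-t)@A@K.T;return p[:,:2]/p[:,2:]
def sil(n,l,z):
    for r in silhouettes(n,l):
        m=r['pixels'].astype(np.uint8);c=max(cv2.findContours(m,0,2)[0],key=len,default=None)
        if c is None or len(c)<3: continue
        w=back(n,c.reshape(-1,2),z)[:,:2]
        rc=cv2.minAreaRect((w*1000).astype(np.float32));b=cv2.boxPoints(rc)
        e=max([b[1]-b[0],b[2]-b[1]],key=np.linalg.norm)
        v,u=np.nonzero(m);ce=back(n,[u.mean(),v.mean()],z)[0]
        print(n,l,'p%.2f'%r['p'],'px',round(u.mean()),round(v.mean()),'ctr',ce[:2].round(4),'rect',(np.array(rc[0])/1000).round(4),np.round(sorted(rc[1])),'long ax deg %.1f'%(np.degrees(np.arctan2(e[1],e[0]))%180))
def tool():
    s=get_state();q=np.array(s['orientation']);A=R.from_quat(q[[1,2,3,0]]).as_matrix();return s,np.array(s['tcp_pos']),A
E
python3 - <<'E'
from h import *
a=read_camera("top")
cv2.imwrite("pics/car.png",cv2.resize(a[90:320,20:240],None,fx=3.4,fy=2.6*1,interpolation=2) if 0 else cv2.resize(a[100:300,20:230],None,fx=3,fy=3,interpolation=2))
for l,z in [("cassette1",.015),("bar",.012),("scoop",.05),("carousel",.088),("knob_grip",.15),("mat",.003),("spirit",.08),("saline",.06),("jar",.03),("station",.1),("stopper1",.02)]: sil("top",l,z)
E
```

```text
top cassette1 p0.81 px 374 303 ctr [ 0.3781 -0.3024] rect [ 0.3782 -0.3022] [38. 64.] long ax deg 174.5
top cassette1 p0.80 px 497 313 ctr [ 0.3625 -0.569 ] rect [ 0.3628 -0.5693] [41. 66.] long ax deg 142.8
top cassette1 p0.78 px 307 122 ctr [ 0.7723 -0.1507] rect [ 0.7728 -0.1504] [35. 64.] long ax deg 170.7
top cassette1 p0.77 px 425 289 ctr [ 0.4108 -0.4141] rect [ 0.4112 -0.4138] [38. 64.] long ax deg 31.7
top cassette1 p0.71 px 364 251 ctr [ 0.4897 -0.2802] rect [ 0.4899 -0.2801] [39. 65.] long ax deg 37.7
top cassette1 p0.61 px 365 386 ctr [ 0.2035 -0.2856] rect [ 0.2037 -0.2857] [41. 66.] long ax deg 141.7
top bar p0.57 px 262 272 ctr [ 0.44   -0.0617] rect [ 0.4399 -0.0617] [ 29. 201.] long ax deg 179.0
top bar p0.30 px 359 151 ctr [ 0.712  -0.2662] rect [ 0.7119 -0.2663] [49. 61.] long ax deg 154.6
top scoop p0.75 px 285 206 ctr [ 0.5791 -0.1088] rect [ 0.5879 -0.1078] [ 63. 138.] long ax deg 10.6
top carousel p0.66 px 127 214 ctr [0.5512 0.2102] rect [0.5343 0.1462] [143. 295.] long ax deg 157.5
top knob_grip p0.82 px 127 215 ctr [0.5409 0.1912] rect [0.527  0.1298] [135. 
[... 718 characters left out ...]
tion p0.62 px 127 214 ctr [0.5488 0.2073] rect [0.5304 0.1617] [170. 292.] long ax deg 143.0
top station p0.61 px 117 201 ctr [0.5749 0.2276] rect [0.5774 0.2202] [317. 333.] long ax deg 108.9
top stopper1 p0.71 px 127 216 ctr [0.5555 0.2325] rect [0.5377 0.183 ] [181. 312.] long ax deg 143.1
top stopper1 p0.67 px 289 192 ctr [ 0.6142 -0.1158] rect [ 0.6143 -0.1157] [23. 25.] long ax deg 136.6
top stopper1 p0.66 px 278 194 ctr [ 0.6091 -0.0914] rect [ 0.6093 -0.0919] [22. 23.] long ax deg 46.1
top stopper1 p0.59 px 280 205 ctr [ 0.5855 -0.0956] rect [ 0.5848 -0.0963] [17. 20.] long ax deg 1.4
top stopper1 p0.42 px 288 182 ctr [ 0.6378 -0.1113] rect [ 0.6378 -0.1113] [20. 20.] long ax deg 1.3
```

View pics/car.png

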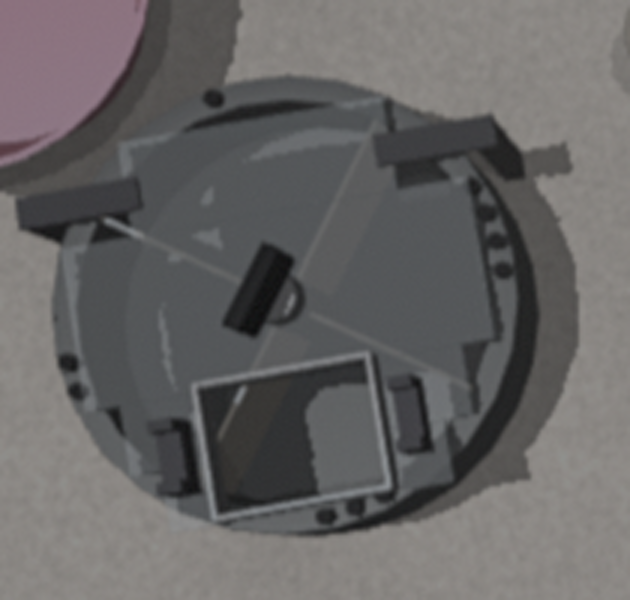

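```bash
python3 - <<'E'
from h import *
f=lambda c:np.array(c)/3+[20,100]
c=back("top",f([[193,383],[371,352],[392,485],[215,519]]),.12)[:,:2]
print(c.round(4),[np.linalg.norm(c[i]-c[i-1]).round(4) for i in range(4)])
ctr=c.mean(0);yv=(c[0]-c[1])+(c[3]-c[2]);xv=(c[0]-c[3])+(c[1]-c[2])
ty=np.degrees(np.arctan2(-yv[0],yv[1]));tx=np.degrees(np.arctan2(xv[1],xv[0]));print(ctr,tx,ty)
th=np.radians((tx+ty)/2);ax=ctr+.095*np.array([np.cos(th),np.sin(th)]);print("axis",ax)
k=back("top",f([[262,242],[294,252],[251,336],[223,325]]),.156)[:,:2];kc=k.mean(0);d=(k[0]+k[1]-k[2]-k[3]);print("knob",kc,np.degrees(np.arctan2(d[1],d[0])))
s=back("top",f([[213,98]]),.092)[0,:2]-ax;print("stud1",np.hypot(*s),np.degrees(np.arctan2(s[1],s[0])))
for p in ([[76,376]],[[490,228]],[[356,506]]):
  s=back("top",f(p),.092)[0,:2]-ax;print("studs",np.hypot(*s),np.degrees(np.arctan2(s[1],s[0])))
# posts
for p in ([[80,204]],[[435,142]]): 
  s=back("top",f(p),.104)[0,:2]-ax;c_,s_=np.cos(th),np.sin(th);print("post local",s@[c_,s_],s@[-s_,c_])
# circle of outer rim fit check in scene
E
```

```text
[[0.5181 0.2833]
 [0.5411 0.1679]
 [0.4538 0.1504]
 [0.4293 0.2643]] [np.float64(0.0908), np.float64(0.1176), np.float64(0.0891), np.float64(0.1166)]
[0.48558049 0.21647602] 11.698613835068842 11.721766570753337
axis [0.57860323 0.23575736]
knob [0.57617805 0.23158061] -23.222778411814375
stud1 0.14837273984185848 21.78516232476814
studs 0.14726377747840197 111.86762555699157
studs 0.14633584826469453 -69.02680523634905
studs 0.14868738452351854 -158.51710989624968
post local 0.08619356773703471 0.12028842757935779
post local 0.08551722646127904 -0.11983447245492783
```

```bash
cat > plan.py <<'E'
# usage: plan.py "x,y,z(mm),phi,open" ...  one call per waypoint; prints tool-frame shift(cm), turn(deg)
import sys
from h import *
s,p,A=tool();p=p.copy()
ph=np.degrees(np.arctan2(A[1,0],A[0,0]))
print("now",(p*1000).round(1),"phi %.1f"%ph,"gap %.1f"%(s['finger_gap']*1000),"tilt %.1f"%np.degrees(np.arccos(-A[2,2])),"j",np.degrees(s['joint_pos']).round(0),"t %.1f"%s['clock'],"F",s['wrist_force'].round(1))
level=len(sys.argv)>1 and sys.argv[1]=="L"
for w in sys.argv[(2 if level else 1):]:
    x,y,z,f,*_=map(float,w.split(','))
    T=R.from_euler('z',f,degrees=True)*R.from_euler('x',180,degrees=True)
    rv=(R.from_matrix(A).inv()*T).as_rotvec(degrees=True).round(1)
    if not level or abs(rv[:2]).max()<.3: rv[:2]=0
    sh=(A.T@(np.array([x,y,z])/1000-p)*100).round(1)
    print(w,'->',*sh,'|',*rv, '  dist %.0f mm'%(np.linalg.norm(sh)*10))
    p=p+A@sh/100; A=A@R.from_rotvec(rv,degrees=True).as_matrix()
E
python3 plan.py 380,-270,250,70 520,50,250,115 577,234,220,156.8 577,234,130,156.8
```

```text
now [ 134.3 -559.1  191.4] phi 13.5 gap 85.2 tilt 0.0 j [-84.  18.   3.  75.  -0.  82.] t 0.7 F [ 0.2 -0.5  0.8]
380,-270,250,70 -> 30.6 -22.4 -5.9 | 0.0 0.0 -56.5   dist 384 mm
520,50,250,115 -> 34.9 2.3 0.0 | 0.0 0.0 -45.0   dist 350 mm
577,234,220,156.8 -> 14.3 12.9 3.0 | 0.0 0.0 -41.8   dist 195 mm
577,234,130,156.8 -> -0.0 -0.0 9.0 | 0.0 0.0 0.0   dist 90 mm
```

Call:
{"op": "send_rows", "data": {"series": [30.6,-22.4,-5.9,0,0,-56.5,1,30.6,-22.4,-5.9,0,0,-56.5,1,30.6,-22.4,-5.9,0,0,-56.5,1,30.6,-22.4,-5.9,0,0,-56.5,1,30.6,-22.4,-5.9,0,0,-56.5,1,30.6,-22.4,-5.9,0,0,-56.5,1,30.6,-22.4,-5.9,0,0,-56.5,1,30.6,-22.4,-5.9,0,0,-56.5,1,30.6,-22.4,-5.9,0,0,-56.5,1,30.6,-22.4,-5.9,0,0,-56.5,1]}}

```text
clock: 1.53
tcp_pos: [0.3825, -0.2658, 0.2519]
orientation: [0.001, 0.817, 0.576, 0.001]
wrist_force: [-0.0, 0.4, -0.4]
finger_gap: 0.0853
```

```bash
python3 plan.py 520,50,250,115 577,234,220,156.8 577,234,130,156.8
```

```text
now [ 382.5 -265.8  251.9] phi 70.3 gap 85.3 tilt 0.2 j [-45.   5.  -5.  80.   0.  65.] t 1.5 F [-0.   0.4 -0.4]
520,50,250,115 -> 34.4 2.3 0.2 | 0.0 0.0 -44.7   dist 345 mm
577,234,220,156.8 -> 14.2 12.9 3.0 | 0.0 0.0 -41.8   dist 194 mm
577,234,130,156.8 -> 0.0 0.0 9.0 | 0.0 0.0 0.0   dist 90 mm
```

Call:
{"op": "send_rows", "data": {"series": [34.4,2.3,0.2,0,0,-44.7,1,34.4,2.3,0.2,0,0,-44.7,1,34.4,2.3,0.2,0,0,-44.7,1,34.4,2.3,0.2,0,0,-44.7,1,34.4,2.3,0.2,0,0,-44.7,1,34.4,2.3,0.2,0,0,-44.7,1,34.4,2.3,0.2,0,0,-44.7,1,34.4,2.3,0.2,0,0,-44.7,1,34.4,2.3,0.2,0,0,-44.7,1,34.4,2.3,0.2,0,0,-44.7,1]}}

```text
clock: 2.37
tcp_pos: [0.5195, 0.0481, 0.2479]
orientation: [-0.0, 0.538, 0.843, 0.0]
wrist_force: [-0.5, -0.3, 0.2]
finger_gap: 0.0857
```

Call:
{"op": "send_rows", "data": {"series": [14.2,12.9,3,0,0,-41.8,1,14.2,12.9,3,0,0,-41.8,1,14.2,12.9,3,0,0,-41.8,1,14.2,12.9,3,0,0,-41.8,1,14.2,12.9,3,0,0,-41.8,1,14.2,12.9,3,0,0,-41.8,1,14.2,12.9,3,0,0,-41.8,1,14.2,12.9,3,0,0,-41.8,1,14.2,12.9,3,0,0,-41.8,1]}}

```text
clock: 3.12
tcp_pos: [0.5767, 0.2268, 0.2187]
orientation: [0.0, 0.206, 0.979, -0.0]
wrist_force: [0.2, 0.1, -0.1]
finger_gap: 0.0855
```

```bash
python3 plan.py 577,234,130,156.8
```

```text
now [576.7 226.8 218.7] phi 156.2 gap 85.5 tilt 0.0 j [14. 23. 14. 81. -0. 38.] t 3.1 F [ 0.2  0.1 -0.1]
577,234,130,156.8 -> 0.3 0.7 8.9 | 0.0 0.0 -0.6   dist 89 mm
```

Call:
{"op": "send_rows", "data": {"series": [0,0,4,0,0,0,1,0,0,7,0,0,0,1,0,0,9,0,0,0,1,0,0,9,0,0,0,1,0,0,9,0,0,0,1], "newtons": 60}}

```text
clock: 3.53
tcp_pos: [0.5759, 0.2269, 0.1282]
orientation: [-0.001, 0.205, 0.979, -0.001]
wrist_force: [-0.2, -0.3, 0.0]
finger_gap: 0.0851
```

Call:
{"op": "send_rows", "data": {"series": [0,0,0,0,0,0,0,0,0,0,0,0,0,0,0,0,0,0,0,0,0,0,0,0,0,0,0,0,0,0,0,0,0,0,0,0,0,0,0,0,0,0,0,0,0,0,0,0,0,0,0,0,0,0,0,0]}}

```text
clock: 4.2
tcp_pos: [0.5765, 0.2286, 0.1284]
orientation: [-0.0, 0.203, 0.979, -0.0]
wrist_force: [-0.1, -0.5, -0.2]
finger_gap: 0.0
```

```bash
python3 plan.py 577,234,130,156.8;python3 -c "
from workcell import *
s=get_state();print(s['wrist_force'],s['ft_torque'])"
```

```text
now [576.5 228.6 128.4] phi 156.5 gap 0.0 tilt 0.0 j [14. 24.  3. 69. -0. 38.] t 4.2 F [-0.1 -0.5 -0.2]
577,234,130,156.8 -> 0.2 0.5 -0.2 | 0.0 0.0 -0.3   dist 6 mm
[-0.14544826 -0.53532304 -0.21629632] [-0.03441618 -0.03105465 -0.01170519]
```

```bash
python3 - <<'E'
from h import *
a=read_camera("top");b=read_camera("scene")
s,p,A=tool()
for im,n in((a,"top"),(b,"scene")):
    u=proj(n,p)[0];print(n,u)
    cv2.circle(im,(int(u[0]),int(u[1])),3,(0,0,255),1)
    k=proj(n,[.577,.234,.156])[0];cv2.circle(im,(int(k[0]),int(k[1])),3,(0,255,0),1)
c=cv2.resize(a[60:310,10:270],None,fx=1.5,fy=1.5);d=cv2.resize(b[300:480,260:500],None,fx=1.5,fy=1.5)
o=np.zeros((max(c.shape[0],d.shape[0]),c.shape[1]+d.shape[1],3),np.uint8);o[:c.shape[0],:c.shape[1]]=c;o[:d.shape[0],c.shape[1]:]=d
cv2.imwrite("pics/k1.png",o)
E
```

```text
top [112.31866173 198.29864337]
scene [392.15091461 399.10792683]
```

View pics/k1.png

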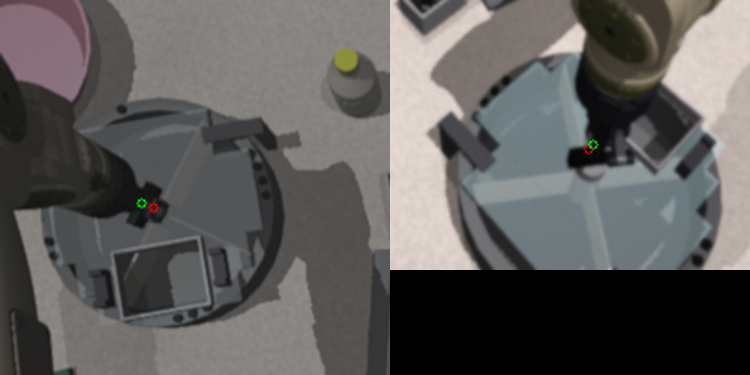

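```bash
python3 - <<'E'
from h import *
a=read_camera("top");b=read_camera("scene")
c=cv2.resize(a[160:240,60:160],None,fx=4,fy=4,interpolation=2);d=cv2.resize(b[350:430,350:450],None,fx=4,fy=4,interpolation=2)
cv2.imwrite("pics/k2.png",np.hstack([c,d]))
E
```

```text
(no output)
```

View pics/k2.png

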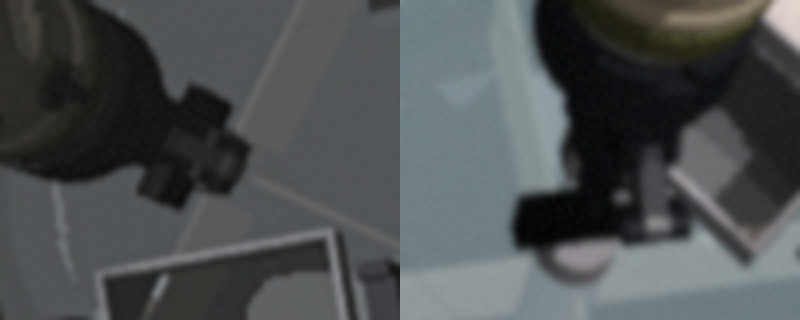

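Call:
{"op": "send_rows", "data": {"series": [0,0,0,0,0,-2,0,0,0,0,0,0,-4,0,0,0,0,0,0,-7,0,0,0,0,0,0,-10,0,0,0,0,0,0,-10,0,0,0,0,0,0,-10,0]}}

```text
clock: 4.9
tcp_pos: [0.5765, 0.2285, 0.1283]
orientation: [-0.0, 0.118, 0.993, -0.0]
wrist_force: [0.7, 0.7, -0.6]
finger_gap: -0.0001
```

```bash
python3 - <<'E'
from h import *
s,p,A=tool();print(p,s['finger_gap'],s['wrist_force'],s['ft_torque'])
a=read_camera("top");b=read_camera("scene")
c=cv2.resize(a[100:300,20:230],None,fx=1.9,fy=1.9,interpolation=2);d=cv2.resize(b[320:480,290:500],None,fx=1.9,fy=1.9,interpolation=2)
o=np.zeros((c.shape[0],800,3),np.uint8);o[:,:c.shape[1]]=c;o[:d.shape[0],c.shape[1]:c.shape[1]+d.shape[1]]=d[:,:800-c.shape[1]]
cv2.imwrite("pics/k3.png",o)
E
```

```text
[0.57654518 0.22847591 0.12831385] -0.00010513642349937339 [ 0.7057871   0.73525293 -0.56897873] [ 0.03204128 -0.03461564  0.03171442]
```

View pics/k3.png

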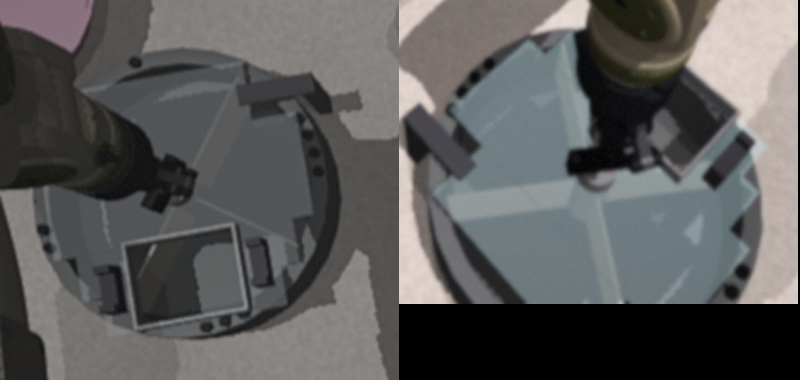

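```bash
python3 - <<'E'
from h import *
def ray(n,uv):
    K,t,A=cam(n);d=A@np.linalg.inv(K)@[*uv,1];return t,d/np.linalg.norm(d)
def tri(ut,us):
    M=np.zeros((3,3));b=np.zeros(3);L=[]
    for n,u in(("top",ut),("scene",us)):
        t,d=ray(n,u);P=np.eye(3)-np.outer(d,d);M+=P;b+=P@t;L.append((P,t))
    x=np.linalg.solve(M,b);print(x.round(4),[np.linalg.norm(P@(x-t)).round(4) for P,t in L])
tri((117,195),(417,399));tri((106,197),(396,401))
s,p,A=tool()
for z in(0,.05,.1):
    print(z,proj("top",p-A[:,2]*z)[0],proj("scene",p-A[:,2]*z)[0])
E
```

```text
[0.5634 0.2352 0.1408] [np.float64(0.0264), np.float64(0.0264)]
[0.5768 0.237  0.1401] [np.float64(0.0003), np.float64(0.0003)]
0 [112.32864254 198.26546835] [392.11715161 399.08201519]
0.05 [103.39134514 194.19940619] [396.06675792 388.3311686 ]
0.1 [ 93.5777274 189.7346583] [400.44824795 376.40473248]
```

```bash
python3 - <<'E'
from h import *
for z in (.128,.15,.18): print(z,back("scene",(415,398),z)[0].round(3),back("top",(117,200),z)[0].round(3))
E
```

```text
0.128 [0.541 0.247 0.128] [0.573 0.219 0.128]
0.15 [0.549 0.252 0.15 ] [0.57  0.212 0.15 ]
0.18 [0.56  0.258 0.18 ] [0.566 0.202 0.18 ]
```

Call:
{"op": "send_rows", "data": {"series": [0,0,-4,0,0,0,0,0,0,-8,0,0,0,0,0,0,-12,0,0,0,0,0,0,-12,0,0,0,0]}}

```text
clock: 5.33
tcp_pos: [0.5798, 0.2293, 0.2576]
orientation: [0.006, 0.118, 0.993, 0.002]
wrist_force: [1.4, 0.2, 1.8]
finger_gap: 0.0001
```

```bash
python3 - <<'E'
from h import *
s,p,A=tool();print(p,s['finger_gap'])
a=read_camera("top");b=read_camera("scene")
for im,n in((a,"top"),(b,"scene")):
    u=proj(n,p)[0];print(n,u)
    cv2.drawMarker(im,(int(u[0]),int(u[1])),(0,0,255),0,5)
c=cv2.resize(a[150:250,60:160],None,fx=4,fy=4,interpolation=2);d=cv2.resize(b[330:430,350:450],None,fx=4,fy=4,interpolation=2)
cv2.imwrite("pics/k4.png",np.hstack([c,d]))
E
```

```text
[0.57980103 0.22933921 0.25756686] 8.759714297328535e-05
top [ 86.98892732 185.05947695]
scene [401.87553305 370.30986537]
```

View pics/k4.png

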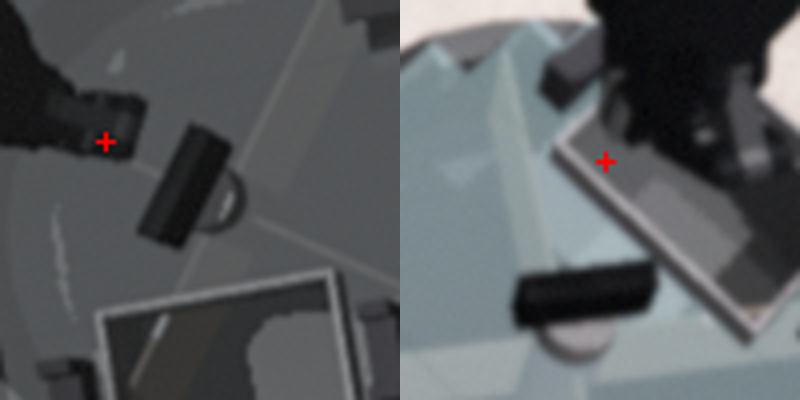

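```bash
python3 plan.py 460,40,220,166
```

```text
now [578.  228.9 251. ] phi 166.5 gap 0.3 tilt 0.3 j [14. 23. 18. 85. -0. 28.] t 5.4 F [ 0.7 -1.6 -1.3]
460,40,220,166 -> 7.1 -21.1 3.0 | 0.0 0.0 0.5   dist 225 mm
```

Call:
{"op": "send_rows", "data": {"series": [7.1,-21.1,3,0,0,0,0,7.1,-21.1,3,0,0,0,0,7.1,-21.1,3,0,0,0,0,7.1,-21.1,3,0,0,0,0,7.1,-21.1,3,0,0,0,0,7.1,-21.1,3,0,0,0,0,7.1,-21.1,3,0,0,0,0,7.1,-21.1,3,0,0,0,0,7.1,-21.1,3,0,0,0,0]}}

```text
clock: 6.18
tcp_pos: [0.4584, 0.0402, 0.2178]
orientation: [-0.0, 0.118, 0.993, 0.0]
wrist_force: [-0.3, 0.3, 0.3]
finger_gap: -0.0001
```

```bash
cat > look.py <<'E'
import sys
from h import *
s,p,A=tool();print(p,s['finger_gap'],np.degrees(s['joint_pos']).round(1))
o=[]
for n in("top","scene"):
    im=read_camera(n);u=proj(n,p)[0];print(n,u)
    im=cv2.copyMakeBorder(im,60,60,60,60,0)
    x,y=(u+60).astype(int);cv2.drawMarker(im,(x,y),(0,0,255),0,5)
    x=min(max(x,50),710);y=min(max(y,50),550)
    o.append(cv2.resize(im[y-50:y+50,x-50:x+50],(400,400),interpolation=2))
cv2.imwrite(sys.argv[1],np.hstack(o))
E
python3 look.py pics/g0.png
```

```text
[0.45843663 0.04023769 0.21777263] -0.00010070743479556938 [ -5.    4.8 -10.1  75.1   0.    8.5]
top [197.73781055 258.09352632]
scene [389.34048399 265.81968601]
```

Call:
{"op": "send_rows", "data": {"series": [0,0,0,0,0,0,1,0,0,0,0,0,0,1,0,0,0,0,0,0,1,0,0,0,0,0,0,1,0,0,0,0,0,0,1,0,0,0,0,0,0,1,0,0,0,0,0,0,1]}}

```text
clock: 6.87
tcp_pos: [0.4583, 0.0399, 0.2184]
orientation: [0.0, 0.117, 0.993, -0.0]
wrist_force: [-0.5, 0.3, 0.6]
finger_gap: 0.0833
```

```bash
python3 look.py pics/g1.png; python3 -c "
import cv2,numpy as np
a=cv2.imread('pics/g0.png');b=cv2.imread('pics/g1.png');cv2.imwrite('pics/g.png',cv2.resize(np.vstack([a,b]),(600,600)))"
```

```text
[0.45832762 0.0399087  0.21838827] 0.08329702081479304 [ -5.    4.7 -10.1  75.2  -0.    8.5]
top [197.85565749 258.14157829]
scene [389.32516448 265.48568968]
```

View pics/g.png

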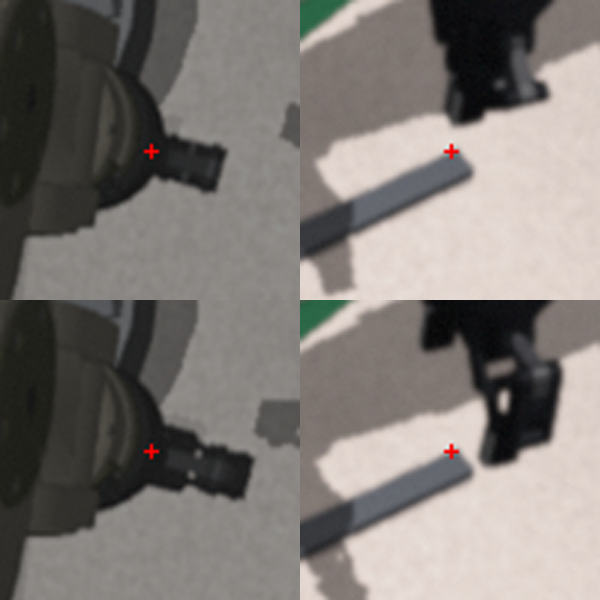

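```bash
cat >> h.py <<'E'
def tri(ut,us):
    M=np.zeros((3,3));b=np.zeros(3);L=[]
    for n,u in(("top",ut),("scene",us)):
        K,t,A=cam(n);d=A@np.linalg.inv(K)@[*u,1];d/=np.linalg.norm(d);P=np.eye(3)-np.outer(d,d);M+=P;b+=P@t;L.append((P,t))
    x=np.linalg.solve(M,b);return x.round(4),[np.linalg.norm(P@(x-t)).round(4) for P,t in L]
E
python3 - <<'E'
from h import *
print(tri((216,264),(406,249)),tri((214,263),(402,252)),tool()[1])
E
```

```text
(array([0.4325, 0.0193, 0.234 ]), [np.float64(0.0212), np.float64(0.0212)]) (array([0.4372, 0.0208, 0.2284]), [np.float64(0.0172), np.float64(0.0172)]) [0.45831752 0.03981635 0.21840742]
```

```bash
python3 - <<'E'
from h import *
for l,z in [("mat",.003),("cassette1",.015),("bar",.012),("jar",.03)]: sil("scene",l,z)
sil("top","bar",.012);sil("top","mat",.003)
# base location in images
for P in ([0,0,0],[.44,-.0617,.014],[.577,.234,.156]): print(P,proj("top",P),proj("scene",P))
E
```

```text
scene mat p0.89 px 300 214 ctr [ 0.4514 -0.3361] rect [ 0.4453 -0.3473] [245. 253.] long ax deg 13.8
scene cassette1 p0.89 px 297 233 ctr [ 0.4942 -0.2735] rect [ 0.4936 -0.2743] [40. 71.] long ax deg 39.5
scene cassette1 p0.86 px 215 319 ctr [ 0.7751 -0.1455] rect [ 0.7743 -0.1453] [45. 65.] long ax deg 173.7
scene cassette1 p0.79 px 288 154 ctr [ 0.3679 -0.5603] rect [ 0.3664 -0.5621] [56. 67.] long ax deg 149.9
scene cassette1 p0.61 px 262 209 ctr [ 0.5344 -0.3948] rect [ 0.5336 -0.3953] [45. 67.] long ax deg 10.5
scene cassette1 p0.59 px 330 211 ctr [ 0.3797 -0.2978] rect [ 0.3794 -0.2978] [46. 68.] long ax deg 174.2
scene cassette1 p0.55 px 299 191 ctr [ 0.4147 -0.4066] rect [ 0.4129 -0.4067] [42. 78.] long ax deg 25.9
scene cassette1 p0.50 px 376 191 ctr [ 0.2256 -0.2964] rect [ 0.2255 -0.2954] [14. 49.] long ax deg 54.6
scene bar p0.63 px 358 286 ctr [ 0.4462 -0.0567] rect [ 0.4422 -0.0561] [ 34. 206.] long ax deg 178.4
scene jar p0.67 px 221 267 ctr [ 0.7088 -0.2587] rect [ 0.7082 -0.2596] [56. 90.] long ax deg 73.7
scene jar p0.32 px 236 354 ctr [ 0.7681 -0.0367] rect [ 0.7668 -0.0433] [ 75. 141.] long ax deg 74.4
top bar p0.73 px 262 273 ctr [ 0.4372 -0.0617] rect [ 0.4411 -0.061 ] [ 29. 199.] long ax deg 178.4
top bar p0.50 px 246 115 ctr [ 0.7857 -0.0152] rect [ 0.7872 -0.0147] [ 70. 108.] long ax deg 19.8
top mat p0.77 px 396 274 ctr [ 0.4421 -0.3518] rect [ 0.4451 -0.3513] [241. 252.] long ax deg 14.2
top mat p0.62 px 137 167 ctr [0.6659 0.2203] rect [0.6202 0.1194] [ 63. 194.] long ax deg 27.7
[0, 0, 0] [[228.01946744 479.94295433]] [[508.93224447 232.52671518]]
[0.44, -0.0617, 0.014] [[262.40255724 272.11624282]] [[359.53372167 282.79447868]]
[0.577, 0.234, 0.156] [[104.60011722 195.76578028]] [[395.99359939 396.18439135]]
```

```bash
python3 - <<'E'
from h import *
P=np.array([.1343,-.5588,.191])
for dz in(0,.1,.2): print(proj("top",P+[0,0,dz]),proj("scene",P+[0,0,dz]))
print(proj("top",[[.46,.04,.22],[.46,.04,.3],[.46,.04,.4]]))
E
python3 -c "
import cv2,numpy as np
a=cv2.imread('pics/top0.png')[360:480,440:640];b=cv2.imread('pics/scene0.png')[0:120,260:460]
cv2.imwrite('pics/i0.png',cv2.resize(np.hstack([a,b]),None,fx=2,fy=2,interpolation=2))"
```

```text
[[524.73725774 443.84598626]] [[356.1243352   81.23326165]]
[[548.40328455 460.81092567]] [[358.65218458  48.18055288]]
[[577.73894399 481.84012881]] [[361.51949511  10.68924485]]
[[197.67204178 257.16644168]
 [188.68434373 254.78119703]
 [175.04794089 251.16223291]]
```

View pics/i0.png

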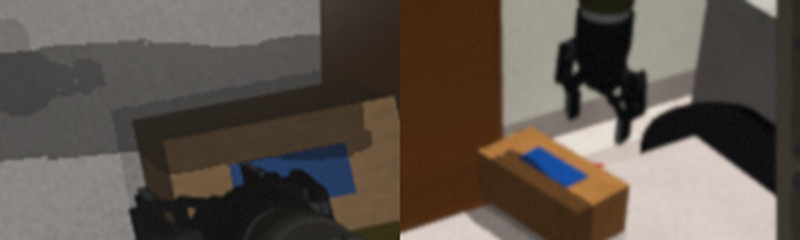

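Call:
{"op": "send_rows", "data": {"series": [0,0,4,0,0,0,0,0,0,8,0,0,0,0,0,0,12,0,0,0,0,0,0,16,0,0,0,0,0,0,20,0,0,0,0,0,0,20.5,0,0,0,0,0,0,21,0,0,0,0,0,0,21,0,0,0,0]}}

```text
clock: 7.93
tcp_pos: [0.4587, 0.0398, 0.0089]
orientation: [-0.0, 0.117, 0.993, -0.0]
wrist_force: [1.0, 0.7, 0.1]
finger_gap: -0.0004
```

Call:
{"op": "send_rows", "data": {"series": [0,0,0.2,0,0,0,0,0,0,0.4,0,0,0,0,0,0,0.6,0,0,0,0,0,0,0.6,0,0,0,0]}}

```text
clock: 8.27
tcp_pos: [0.4593, 0.0398, 0.0033]
orientation: [0.001, 0.117, 0.993, -0.0]
wrist_force: [0.3, 0.1, -0.6]
finger_gap: 0.0001
```

```bash
python3 - <<'E'
from h import *
s,p,A=tool();print(p,s['finger_gap'],s['wrist_force'])
o=[]
for n,sc in(("top",4),("scene",4)):
    im=read_camera(n);u=proj(n,p)[0];print(n,u)
    x,y=u.astype(int);cv2.drawMarker(im,(x,y),(0,0,255),0,3)
    o.append(cv2.resize(im[y-60:y+40,x-50:x+50],(400,400),interpolation=2))
cv2.imwrite("pics/b0.png",np.hstack(o))
E
```

```text
[0.45926682 0.0397841  0.00329408] 8.562366415916463e-05 [ 0.26831191  0.11402485 -0.5844369 ]
top [216.27453343 262.4190771 ]
scene [377.01347587 321.14096459]
```

View pics/b0.png

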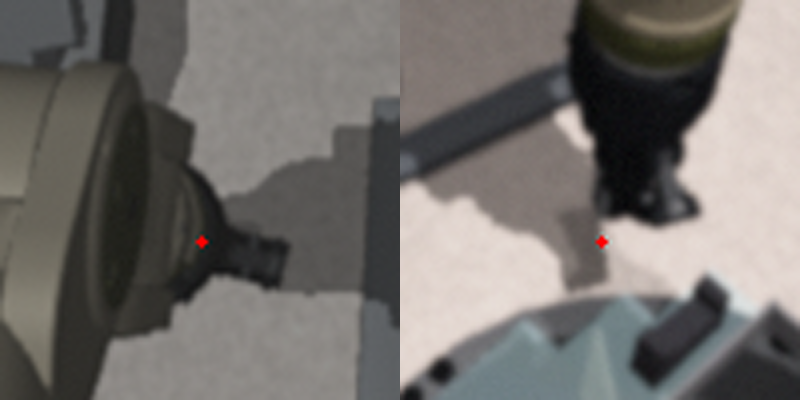

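```bash
python3 - <<'E'
from h import *
for z in (0,.03,.06,.09,.12): print(z,back("scene",(389,314),z)[0].round(3),back("top",(233,268),z)[0].round(3),back("top",(222,265),z)[0].round(3))
s=get_state();print(np.degrees(s['joint_pos']))
E
```

```text
0 [0.423 0.037 0.   ] [0.448 0.004 0.   ] [0.454 0.028 0.   ]
0.03 [0.437 0.049 0.03 ] [ 0.447 -0.     0.03 ] [0.453 0.023 0.03 ]
0.06 [0.45  0.061 0.06 ] [ 0.446 -0.004  0.06 ] [0.452 0.019 0.06 ]
0.09 [0.464 0.073 0.09 ] [ 0.445 -0.008  0.09 ] [0.451 0.015 0.09 ]
0.12 [0.477 0.085 0.12 ] [ 0.445 -0.011  0.12 ] [0.45 0.01 0.12]
[-5.03820365e+00  1.40523721e+01 -3.13568020e+01  4.45218087e+01
 -5.85127964e-03  8.45052992e+00]
```

Call:
{"op": "send_rows", "data": {"series": [0,0,0.1,0,0,0,0,0,0,0.2,0,0,0,0,0,0,0.3,0,0,0,0,0,0,0.4,0,0,0,0,0,0,0.4,0,0,0,0]}}

```text
clock: 8.78
tcp_pos: [0.458, 0.0399, -0.0019]
orientation: [-0.0, 0.117, 0.993, -0.0]
wrist_force: [0.0, -0.7, 0.3]
finger_gap: 0.0003
```

Call:
{"op": "send_rows", "data": {"series": [0,0,0.1,0,0,0,0,0,0,0.2,0,0,0,0,0,0,0.2,0,0,0,0]}}

```text
clock: 9.03
tcp_pos: [0.4582, 0.0399, -0.0039]
orientation: [-0.0, 0.117, 0.993, -0.0]
wrist_force: [-0.4, -1.6, 0.3]
finger_gap: 0.0002
```

Call:
{"op": "send_rows", "data": {"series": [0,0,0.1,0,0,0,0,0,0,0.2,0,0,0,0,0,0,0.3,0,0,0,0,0,0,0.4,0,0,0,0,0,0,0.4,0,0,0,0]}}

```text
clock: 9.45
tcp_pos: [0.4581, 0.0399, -0.0078]
orientation: [-0.0, 0.117, 0.993, -0.0]
wrist_force: [0.1, -0.5, -0.2]
finger_gap: -0.0004
```

Call:
{"op": "send_rows", "data": {"series": [0,0,0.1,0,0,0,0,0,0,0.2,0,0,0,0,0,0,0.2,0,0,0,0]}}

```text
clock: 9.7
tcp_pos: [0.4582, 0.0398, -0.0098]
orientation: [-0.0, 0.117, 0.993, -0.0]
wrist_force: [0.1, 1.1, 0.1]
finger_gap: -0.0002
```

Call:
{"op": "send_rows", "data": {"series": [0,0,0.1,0,0,0,0,0,0,0.2,0,0,0,0,0,0,0.3,0,0,0,0,0,0,0.4,0,0,0,0,0,0,0.5,0,0,0,0,0,0,0.5,0,0,0,0]}}

```text
clock: 10.2
tcp_pos: [0.4581, 0.0399, -0.0149]
orientation: [-0.0, 0.117, 0.993, -0.0]
wrist_force: [-0.7, 0.5, -0.2]
finger_gap: -0.0
```

Call:
{"op": "send_rows", "data": {"series": [0,0,0.1,0,0,0,0,0,0,0.2,0,0,0,0,0,0,0.2,0,0,0,0]}}

```text
clock: 10.45
tcp_pos: [0.4582, 0.0398, -0.0168]
orientation: [-0.0, 0.117, 0.993, -0.0]
wrist_force: [-0.8, -0.4, -1.1]
finger_gap: -0.0002
```

Call:
{"op": "send_rows", "data": {"series": [0,0,0.1,0,0,0,0,0,0,0.2,0,0,0,0,0,0,0.3,0,0,0,0,0,0,0.4,0,0,0,0,0,0,0.4,0,0,0,0]}}

```text
clock: 10.87
tcp_pos: [0.4582, 0.0399, -0.0208]
orientation: [-0.0, 0.117, 0.993, -0.0]
wrist_force: [-0.5, -0.3, -0.9]
finger_gap: -0.0002
```

Call:
{"op": "send_rows", "data": {"series": [0,0,0.1,0,0,0,0,0,0,0.2,0,0,0,0,0,0,0.2,0,0,0,0]}}

```text
clock: 11.12
tcp_pos: [0.4582, 0.0398, -0.0228]
orientation: [-0.0, 0.117, 0.993, -0.0]
wrist_force: [0.2, 0.2, 0.7]
finger_gap: -0.0
```

```bash
python3 plan.py; python3 - <<'E'
from h import *
print(get_state()['ft_torque'],get_state()['tau'])
E
```

```text
now [458.2  39.8 -22.8] phi 166.5 gap -0.0 tilt 0.0 j [ -5.  16. -33.  41.  -0.   8.] t 11.1 F [0.2 0.2 0.7]
[-0.01275421  0.02463275 -0.0229483 ] [-7.76855042e-03 -3.89215958e+01  2.26605874e+01 -6.16592146e-02
 -6.84672541e-04 -1.10407649e-05]
```

Call:
{"op": "send_rows", "data": {"series": [0,0,0.1,0,0,0,0,0,0,0.2,0,0,0,0,0,0,0.3,0,0,0,0,0,0,0.3,0,0,0,0]}}

```text
clock: 11.45
tcp_pos: [0.4581, 0.0399, -0.0258]
orientation: [-0.0, 0.117, 0.993, -0.0]
wrist_force: [0.5, 0.1, 0.3]
finger_gap: -0.0002
```

Call:
{"op": "send_rows", "data": {"series": [0,0,0.1,0,0,0,0,0,0,0.2,0,0,0,0,0,0,0.2,0,0,0,0]}}

```text
clock: 11.7
tcp_pos: [0.4581, 0.0399, -0.0278]
orientation: [-0.0, 0.117, 0.993, -0.0]
wrist_force: [-0.4, 0.3, -0.5]
finger_gap: -0.0004
```

```bash
python3 - <<'E'
from h import *
s,p,A=tool();print(p,s['wrist_force'])
im=read_camera("scene")
cv2.imwrite("pics/b1.png",cv2.resize(im[270:350,330:430],(800,600)[:2] if 0 else (750,600),interpolation=2))
E
```

```text
[ 0.45814378  0.03987272 -0.02784981] [-0.40189861  0.33282882 -0.49768095]
```

View pics/b1.png

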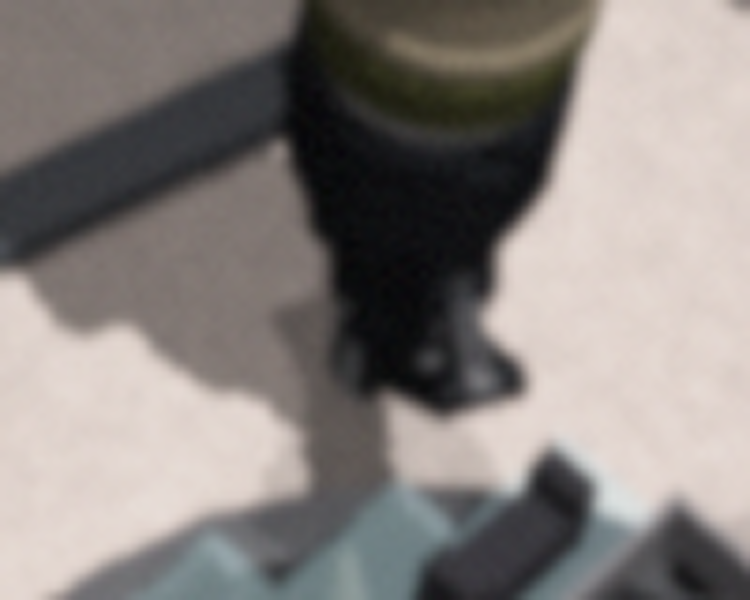

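Call:
{"op": "send_rows", "data": {"series": [0,0,-4,0,0,0,0,0,0,-8,0,0,-7,1,0,0,-15,0,0,-63.5,1,0,0,-15,0,0,-63.5,1,0,0,-15,0,0,-63.5,1,0,0,-15,0,0,-63.5,1,0,0,-15,0,0,-63.5,1,0,0,-15,0,0,-63.5,1,0,0,-15,0,0,-63.5,1,0,0,-15,0,0,-63.5,1]}}

```text
clock: 12.58
tcp_pos: [0.4582, 0.0399, 0.1224]
orientation: [-0.0, -0.425, 0.905, -0.0]
wrist_force: [-0.4, -0.4, -0.7]
finger_gap: 0.0854
```

Call:
{"op": "send_rows", "data": {"series": [0,0,0,0,0,-4,1,0,0,0,0,0,-4,1,0,0,0,0,0,-4,1,0,0,0,0,0,-4,1,0,0,0,0,0,-4,1,0,0,0,0,0,-4,1]}}

```text
clock: 13.08
tcp_pos: [0.4583, 0.0399, 0.1224]
orientation: [-0.0, -0.454, 0.891, -0.0]
wrist_force: [-0.0, 0.0, 0.0]
finger_gap: 0.0855
```

```bash
python3 plan.py; python3 - <<'E'
from h import *
np.save("o_t.npy",read_camera("top"));np.save("o_s.npy",read_camera("scene"));np.save("o_p.npy",tool()[1])
E
```

```text
now [458.3  39.9 122.4] phi -126.0 gap 85.5 tilt 0.0 j [ -5.   7. -21.  62.  -0. -59.] t 13.1 F [-0.  0.  0.]
```

Call:
{"op": "send_rows", "data": {"series": [0,0,0,0,0,0,0,0,0,0,0,0,0,0,0,0,0,0,0,0,0,0,0,0,0,0,0,0,0,0,0,0,0,0,0,0,0,0,0,0,0,0,0,0,0,0,0,0,0,0,0,0,0,0,0,0]}}

```text
clock: 13.85
tcp_pos: [0.4583, 0.0399, 0.1224]
orientation: [-0.0, -0.454, 0.891, -0.0]
wrist_force: [0.2, 0.4, 0.1]
finger_gap: -0.0002
```

```bash
python3 plan.py; python3 - <<'E'
from h import *
st,ss=read_camera("top"),read_camera("scene");np.save("c_t.npy",st);np.save("c_s.npy",ss)
p=tool()[1];o=[]
for n,a,b in(("top",np.load("o_t.npy"),st),("scene",np.load("o_s.npy"),ss)):
    u=proj(n,p)[0];x,y=u.astype(int);print(n,u,'crop origin',x-40,y-55)
    for im in(a,b):
        im=im.copy();cv2.drawMarker(im,(x,y),(0,0,255),0,3)
        o.append(cv2.resize(im[y-55:y+20,x-40:x+60],(400,300),interpolation=2))
m=np.vstack([np.hstack(o[:2]),np.hstack(o[2:])]);m=np.clip(m.astype(int)*2,0,255).astype(np.uint8)
cv2.imwrite("pics/oc.png",m)
E
```

```text
now [458.3  39.9 122.4] phi -126.0 gap -0.2 tilt 0.0 j [ -5.   7. -21.  62.  -0. -59.] t 13.8 F [0.2 0.4 0.1]
top [206.94167105 260.48175243] crop origin 166 205
scene [383.46327155 292.69386054] crop origin 343 237
```

View pics/oc.png

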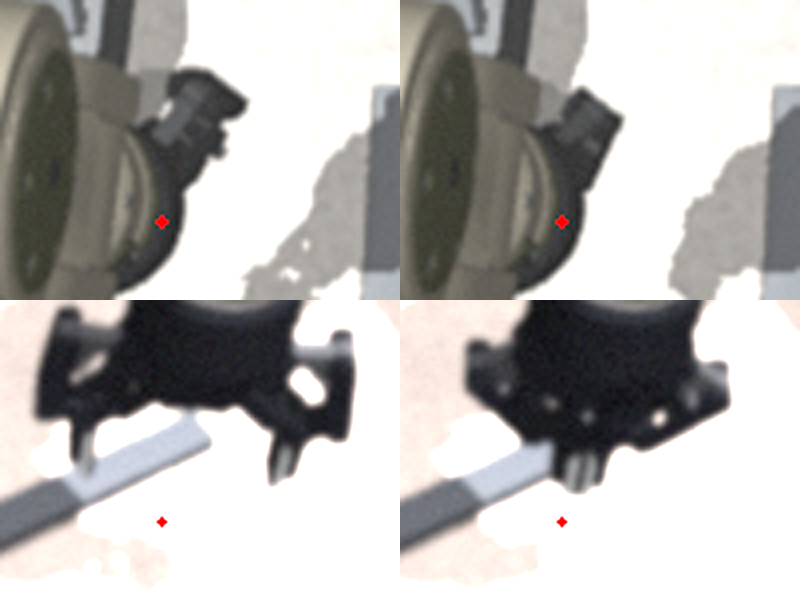

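Call:
{"op": "send_rows", "data": {"series": [0,0,4,0,0,0,0,0,0,8,0,0,0,0,0,0,12,0,0,0,0,0,0,14.5,0,0,0,0,0,0,15,0,0,0,0,0,0,15,0,0,0,0]}}

```text
clock: 14.45
tcp_pos: [0.4563, 0.04, -0.0291]
orientation: [-0.002, -0.454, 0.891, 0.001]
wrist_force: [0.2, -0.0, 0.6]
finger_gap: -0.0001
```

Call:
{"op": "send_rows", "data": {"series": [0,0,0.1,0,0,0,0,0,0,0.2,0,0,0,0,0,0,0.2,0,0,0,0]}}

```text
clock: 14.7
tcp_pos: [0.4603, 0.0397, -0.0279]
orientation: [0.002, -0.454, 0.891, -0.001]
wrist_force: [-0.3, 0.3, -0.3]
finger_gap: 0.0003
```

Call:
{"op": "send_rows", "data": {"series": [0,0,0.1,0,0,0,0,0,0,0.2,0,0,0,0,0,0,0.2,0,0,0,0]}}

```text
clock: 14.95
tcp_pos: [0.4588, 0.0398, -0.0311]
orientation: [0.0, -0.454, 0.891, -0.0]
wrist_force: [-0.3, -0.4, -0.6]
finger_gap: 0.0002
```

Call:
{"op": "send_rows", "data": {"series": [0,0,0.1,0,0,0,0,0,0,0.2,0,0,0,0,0,0,0.2,0,0,0,0]}}

```text
clock: 15.2
tcp_pos: [0.4581, 0.0399, -0.0338]
orientation: [-0.0, -0.454, 0.891, 0.0]
wrist_force: [0.2, 0.7, 0.0]
finger_gap: -0.0002
```

Call:
{"op": "send_rows", "data": {"series": [0,0,0.1,0,0,0,0,0,0,0.2,0,0,0,0,0,0,0.2,0,0,0,0]}}

```text
clock: 15.45
tcp_pos: [0.4581, 0.0398, -0.0359]
orientation: [-0.0, -0.454, 0.891, 0.0]
wrist_force: [-0.4, 0.1, -1.0]
finger_gap: 0.0001
```

Call:
{"op": "send_rows", "data": {"series": [0,0,0.1,0,0,0,0,0,0,0.2,0,0,0,0,0,0,0.2,0,0,0,0]}}

```text
clock: 15.7
tcp_pos: [0.4582, 0.0399, -0.0379]
orientation: [-0.0, -0.454, 0.891, 0.0]
wrist_force: [-0.0, -0.4, 0.1]
finger_gap: 0.0001
```

Call:
{"op": "send_rows", "data": {"series": [0,0,0.1,0,0,0,0,0,0,0.2,0,0,0,0,0,0,0.2,0,0,0,0]}}

```text
clock: 15.95
tcp_pos: [0.4583, 0.0399, -0.0398]
orientation: [-0.0, -0.454, 0.891, -0.0]
wrist_force: [0.1, 0.1, 0.1]
finger_gap: -0.0
```

```bash
python3 - <<'E'
from h import *
p=tool()[1];b=read_camera("scene");np.save("d_s.npy",b)
for im,z in((np.load("c_s.npy"),.1224),(b,p[2])):
    P=np.array([p[0],p[1],z]);u=proj("scene",P)[0];x,y=u.astype(int)
    g=im.max(2);print(z,u)
    sub=g[y-30:y+15,x-8:x+20]
    for r in range(45): print(y-30+r,' '.join('%3d'%v for v in sub[r,::2])) if r%2==0 else 0
    for d in (.02,.03,.04,.05): print(d,proj("scene",P+[0,0,d])[0].round(1))
E
```

```text
0.1224 [383.44976809 292.69640281]
262  20  17  38  49  19  14  17  17  13  14  12  12  13  15
264  15  19  22  31  18  15  15  29  22  12  11  17  17  17
266  16  17  13  14  13  15  20  50  32  13  16  18  19  17
268  16  17  18  16  17  12  19  25  17  14  17  21  22  24
270  16  17  17  14  14  12  16  15  14  15  18  16  19  25
272  43  44  62  34  18  14  16  14  17  15  16  27  39  27
274 104 101 103  52  14  16  23  25  27  18  38 130 163 115
276 113 113 104  45  18  43  53  46  53  27 108 214 224 209
278 114 114 100  41  26  68  68  55  68  41 163 228 228 226
280 108  96  78  39  29  74  59  64  65  57 195 230 229 229
282  82  95 138 117  73  81  52  74  68 100 218 232 228 227
284 147 185 213 216 154  94  64  99 161 190 228 231 229 228
286 215 223 227 229 208 185 170 181 219 228 229 230 229 229
288 227 224 228 232 232 230 228 228 229 232 230 228 228 230
290 229 229 229 230 230 231 229 230 229 231 231 228 229 231
292 230 231 230 230 230 231 228 227 229 230 228 230 227 228
294 227 230 230 230 231 230 229 227 227 229 228 228 228 227
296 182 197 228 232 230 231 230 228 225 228 2
[... 1196 characters left out ...]
 106 149 162 190 198 219
325 191 202 200 180 138 124 109 152 186 195 196 197 201 204
327 197 201 205 205 198 193 189 195 196 199 199 199 200 203
329 198 200 204 202 202 203 203 203 196 198 202 202 201 199
331 198 201 204 200 200 204 202 200 197 200 202 197 195 199
333 199 199 200 194 197 196 189 193 193 187 192 188 187 191
335 180 168 155 136 130 129 126 139 161 148 124 118 116 118
337 109  99  95  91  92  99 116 131 143 155 137 100  84  86
339  92  92  90  88  92 115 130 134 136 142 157 133  92 103
341 102  91  92  91 113 131 133 132 133 135 140 136 108  79
343 109  92  95 115 137 139 133 132 133 129 109  83  72  65
0.02 [376.3 325.9]
0.03 [376.8 323.8]
0.04 [377.2 321.6]
0.05 [377.7 319.5]
```

```bash
python3 - <<'E'
from h import *
for uv,zs in (((387.5,286),(.1224,.14,.16,.18)),((387,325.5),(-.04,0,.01,.02,.03,.04))):
  for z in zs: print(uv,z,back("scene",uv,z)[0].round(3))
print(proj("scene",[[.458,.04,0],[.458,.04,.1],[.458,.04,.2]]))
E
```

```text
(387.5, 286) 0.1224 [0.441 0.031 0.122]
(387.5, 286) 0.14 [0.45  0.039 0.14 ]
(387.5, 286) 0.16 [0.46  0.048 0.16 ]
(387.5, 286) 0.18 [0.47  0.058 0.18 ]
(387, 325.5) -0.04 [ 0.428  0.044 -0.04 ]
(387, 325.5) 0 [0.445 0.059 0.   ]
(387, 325.5) 0.01 [0.449 0.063 0.01 ]
(387, 325.5) 0.02 [0.453 0.067 0.02 ]
(387, 325.5) 0.03 [0.458 0.07  0.03 ]
(387, 325.5) 0.04 [0.462 0.074 0.04 ]
[[377.37039338 321.67196069]
 [382.38467881 298.41544755]
 [388.29044103 271.02421932]]
```

Call:
{"op": "send_rows", "data": {"series": [0,0,0.1,0,0,0,0,0,0,0.2,0,0,0,0,0,0,0.3,0,0,0,0,0,0,0.3,0,0,0,0]}}

```text
clock: 16.33
tcp_pos: [0.4585, 0.0398, -0.04]
orientation: [0.0, -0.454, 0.891, -0.0]
wrist_force: [-9.1, 0.1, 30.3]
finger_gap: -0.0001
```

Call:
{"op": "send_rows", "data": {"series": [0,0,0.1,0,0,0,0,0,0,0.2,0,0,0,0,0,0,0.3,0,0,0,0,0,0,0.3,0,0,0,0]}}

```text
clock: 16.67
tcp_pos: [0.4586, 0.0398, -0.0401]
orientation: [0.001, -0.454, 0.891, -0.001]
wrist_force: [-19.8, 0.1, 62.8]
finger_gap: 0.0006
```

Call:
{"op": "send_rows", "data": {"series": [0,0,-4,0,0,0,0,0,0,-8.6,0,0,0,0,0,0,-8.6,0,0,0,0,0,0,-8.6,0,0,0,0,0,0,-8.6,0,0,0,0,0,0,-8.6,0,0,0,0]}}

```text
clock: 17.17
tcp_pos: [0.457, 0.04, 0.0391]
orientation: [-0.001, -0.454, 0.891, 0.001]
wrist_force: [-0.1, 0.2, 0.2]
finger_gap: 0.0002
```

```bash
cat >> h.py <<'E'
def tip(thr=85,win=26,cam_="scene"):
    """lowest dark blob point of the shut gripper in the scene picture near the expected place"""
    s,p,A=tool();im=read_camera(cam_);u=proj(cam_,p+[0,0,.04])[0];x,y=u.astype(int)
    m=(im.max(2)<thr).astype(np.uint8);m=cv2.morphologyEx(m,cv2.MORPH_OPEN,np.ones((2,2)))
    sub=m[max(y-win,0):y+win,max(x-win,0):x+win];n,L=cv2.connectedComponents(sub)
    l=L[4:win,:][L[4:win,:]>0];k=np.bincount(l).argmax();v,w=np.nonzero(L==k);vb=v.max();row=w[v>=vb-1]
    q=(row.mean()+max(x-win,0),vb+max(y-win,0)+.5)
    print("rep",(p*1000).round(1),"j",np.degrees(s['joint_pos']).round(2),"tip px",np.round(q,1),"exp+40",u.round(1),"xy@rep+40",back(cam_,q,p[2]+.04)[0].round(4))
    return q
E
python3 -c "
from h import *
tip()"; python3 plan.py 500,-20,60,234 560,60,60,234 400,0,60,234
```

```text
rep [457.   40.   39.1] j [-5.040e+00  1.157e+01 -2.857e+01  5.000e+01 -1.000e-02 -5.905e+01] tip px [383.2 307.5] exp+40 [381.6 303.4] xy@rep+40 [0.4601 0.0499 0.0791]
now [456.7  40.   38.8] phi -126.0 gap 0.7 tilt 0.2 j [ -5.  12. -29.  50.  -0. -59.] t 17.2 F [ 0.4  0.4 -0.3]
500,-20,60,234 -> 2.3 -7.0 -2.1 | 0.0 0.0 0.0   dist 77 mm
560,60,60,234 -> -10.0 -0.2 -0.1 | 0.0 0.0 0.0   dist 100 mm
400,0,60,234 -> 14.3 9.4 0.1 | 0.0 0.0 0.0   dist 171 mm
```

```bash
python3 plan.py 520,140,150,195 577,234,150,156.8 577,234,90,156.8
```

```text
now [456.7  40.   38.8] phi -126.0 gap 0.7 tilt 0.2 j [ -5.  12. -29.  50.  -0. -59.] t 17.2 F [ 0.4  0.4 -0.3]
520,140,150,195 -> -11.8 0.8 -11.1 | 0.0 0.0 39.0   dist 162 mm
577,234,150,156.8 -> -7.9 7.6 -0.1 | 0.0 0.0 38.2   dist 110 mm
577,234,90,156.8 -> -0.1 0.0 6.0 | 0.0 0.0 0.0   dist 60 mm
```

Call:
{"op": "send_rows", "data": {"series": [0,0,-4,0,0,0,1,0,0,-8,0,0,0,1,-11.8,0.8,-11.1,0,0,39,1,-11.8,0.8,-11.1,0,0,39,1,-11.8,0.8,-11.1,0,0,39,1,-11.8,0.8,-11.1,0,0,39,1,-11.8,0.8,-11.1,0,0,39,1,-11.8,0.8,-11.1,0,0,39,1,-11.8,0.8,-11.1,0,0,39,1,-11.8,0.8,-11.1,0,0,39,1]}}

```text
clock: 18.05
tcp_pos: [0.5203, 0.14, 0.1496]
orientation: [-0.002, -0.132, 0.991, -0.0]
wrist_force: [0.4, 0.1, 0.3]
finger_gap: 0.0853
```

Call:
{"op": "send_rows", "data": {"series": [-7.9,7.6,0,0,0,38.2,1,-7.9,7.6,0,0,0,38.2,1,-7.9,7.6,0,0,0,38.2,1,-7.9,7.6,0,0,0,38.2,1,-7.9,7.6,0,0,0,38.2,1,-7.9,7.6,0,0,0,38.2,1,-7.9,7.6,0,0,0,38.2,1,-7.9,7.6,0,0,0,38.2,1]}}

```text
clock: 18.72
tcp_pos: [0.5774, 0.2336, 0.1505]
orientation: [-0.001, 0.2, 0.98, -0.0]
wrist_force: [0.0, 0.9, -0.2]
finger_gap: 0.0855
```

```bash
python3 plan.py 577,234,90,156.8
```

```text
now [577.4 233.6 150.5] phi 157.0 gap 85.5 tilt 0.1 j [15. 24.  6. 72. -0. 38.] t 18.7 F [ 0.   0.9 -0.2]
577,234,90,156.8 -> 0.1 0.0 6.1 | 0.0 0.0 0.2   dist 61 mm
```

Call:
{"op": "send_rows", "data": {"series": [0,0,3,0,0,0,1,0,0,6,0,0,0,1,0,0,6,0,0,0,1,0,0,6,0,0,0,0,0,0,6,0,0,0,0,0,0,6,0,0,0,0,0,0,6,0,0,0,0,0,0,6,0,0,0,0,0,0,6,0,0,0,0,0,0,6,0,0,0,0], "newtons": 60}}

```text
clock: 19.55
tcp_pos: [0.5805, 0.2382, 0.0933]
orientation: [0.002, 0.2, 0.98, 0.005]
wrist_force: [3.4, 13.2, 0.2]
finger_gap: 0.0128
```

Call:
{"op": "send_rows", "data": {"series": [0,0.4,0,0,0,-2,0,0,0.4,0,0,0,-6,0,0,0.4,0,0,0,-10,0,0,0.4,0,0,0,-14,0,0,0.4,0,0,0,-18,0,0,0.4,0,0,0,-22,0,0,0.4,0,0,0,-26,0,0,0.4,0,0,0,-30,0,0,0.4,0,0,0,-34,0]}}

```text
clock: 20.3
tcp_pos: [0.5805, 0.2385, 0.0933]
orientation: [0.002, -0.096, 0.995, 0.001]
wrist_force: [-0.7, 2.0, 4.2]
finger_gap: 0.013
```

```bash
python3 plan.py
```

```text
now [580.5 238.5  93.3] phi -169.0 gap 13.0 tilt 0.2 j [15. 26.  1. 64.  0.  4.] t 20.3 F [-0.7  2.   4.2]
```

Call:
{"op": "send_rows", "data": {"series": [0,0,0,0,0,-4,0,0,0,0,0,0,-9,0,0,0,0,0,0,-14,0,0,0,0,0,0,-19,0,0,0,0,0,0,-24,0,0,0,0,0,0,-29,0,0,0,0,0,0,-34,0,0,0,0,0,0,-39,0,0,0,0,0,0,-43,0,0,0,0,0,0,-46,0]}}

```text
clock: 21.13
tcp_pos: [0.5801, 0.239, 0.0932]
orientation: [0.002, -0.478, 0.879, 0.001]
wrist_force: [-1.5, 3.5, 5.3]
finger_gap: 0.0128
```

Call:
{"op": "send_rows", "data": {"series": [0,0,0,0,0,-4,0,0,0,0,0,0,-9,0,0,0,0,0,0,-14,0,0,0,0,0,0,-19,0,0,0,0,0,0,-24,0,0,0,0,0,0,-29,0,0,0,0,0,0,-34,0,0,0,0,0,0,-39,0,0,0,0,0,0,-43,0,0,0,0,0,0,-46,0]}}

```text
clock: 21.97
tcp_pos: [0.5794, 0.2391, 0.0933]
orientation: [-0.002, 0.783, -0.622, -0.0]
wrist_force: [-2.7, 4.2, 6.1]
finger_gap: 0.0128
```

Call:
{"op": "send_rows", "data": {"series": [0,0,0,0,0,-4,0,0,0,0,0,0,-9,0,0,0,0,0,0,-14,0,0,0,0,0,0,-19,0,0,0,0,0,0,-24,0,0,0,0,0,0,-29,0,0,0,0,0,0,-34,0,0,0,0,0,0,-39,0,0,0,0,0,0,-43,0,0,0,0,0,0,-43,0]}}

```text
clock: 22.8
tcp_pos: [0.5789, 0.2388, 0.0933]
orientation: [-0.001, 0.957, -0.292, -0.0]
wrist_force: [-3.8, 2.7, 7.9]
finger_gap: 0.013
```

```bash
python3 plan.py
```

```text
now [578.9 238.8  93.3] phi -33.9 gap 13.0 tilt 0.1 j [  15.   26.    1.   65.    0. -131.] t 22.8 F [-3.8  2.7  7.9]
```

Call:
{"op": "send_rows", "data": {"series": [0,0,0,0,0,0,1,0,0,0,0,0,0,1,0,0,0,0,0,0,1,0,0,0,0,0,0,1,0,0,-4,0,0,0,1,0,0,-8,0,0,0,1,0,0,-10,0,0,0,1,0,0,-10,0,0,0,1]}}

```text
clock: 23.47
tcp_pos: [0.5825, 0.2382, 0.1976]
orientation: [-0.002, 0.956, -0.294, 0.004]
wrist_force: [-0.1, 0.2, 0.0]
finger_gap: 0.0855
```

```bash
python3 -c "
from h import *
read_camera('top');sil('top','cassette1',.015);read_camera('scene');sil('scene','cassette1',.015)"; python3 plan.py
```

```text
top cassette1 p0.96 px 307 122 ctr [ 0.7727 -0.1501] rect [ 0.7725 -0.1501] [37. 70.] long ax deg 172.0
top cassette1 p0.83 px 358 304 ctr [ 0.3761 -0.269 ] rect [ 0.3761 -0.2689] [37. 63.] long ax deg 173.2
top cassette1 p0.78 px 425 289 ctr [ 0.4113 -0.4129] rect [ 0.4116 -0.4134] [38. 64.] long ax deg 29.3
top cassette1 p0.74 px 364 251 ctr [ 0.4909 -0.2796] rect [ 0.491 -0.28 ] [39. 64.] long ax deg 38.5
top cassette1 p0.69 px 419 233 ctr [ 0.5321 -0.3997] rect [ 0.5323 -0.3996] [41. 67.] long ax deg 12.5
top cassette1 p0.66 px 364 386 ctr [ 0.2015 -0.2837] rect [ 0.2025 -0.2838] [41. 66.] long ax deg 144.7
top cassette1 p0.59 px 497 312 ctr [ 0.3633 -0.5689] rect [ 0.3636 -0.5691] [41. 67.] long ax deg 142.8
top cassette1 p0.25 px 124 204 ctr [0.5812 0.241 ] rect [0.5893 0.2543] [332. 349.] long ax deg 91.1
scene cassette1 p0.86 px 297 232 ctr [ 0.4932 -0.2745] rect [ 0.4918 -0.275 ] [39. 73.] long ax deg 40.6
scene cassette1 p0.74 px 288 154 ctr [ 0.3672 -0.5612] rect [ 0.3667 -0.5614] [54. 68.] long ax deg 141.7
scene cassette1 p0.71 px 262 210 ctr [ 0.5366 -0.3931] rect [ 0.5359 -0.3941] [51. 71.] long ax deg 11.4
scene cassette1 p0.69 px 337 218 ctr [ 0.3779 -0.2641] rect [ 0.3778 -0.2645] [48. 72.] long ax deg 175.7
scene cassette1 p0.62 px 299 191 ctr [ 0.4131 -0.4064] rect [ 0.4116 -0.4069] [45. 78.] long ax deg 29.1
scene cassette1 p0.55 px 214 319 ctr [ 0.7767 -0.1455] rect [ 0.7753 -0.1454] [46. 64.] long ax deg 173.4
scene cassette1 p0.51 px 386 192 ctr [ 0.2059 -0.2779] rect [ 0.2057 -0.2791] [54. 64.] long ax deg 143.1
scene cassette1 p0.28 px 284 298 ctr [ 0.6148 -0.1142] rect [ 0.6152 -0.1135] [16. 25.] long ax deg 61.9
now [578.8 237.3 190.1] phi -34.2 gap 85.6 tilt 0.1 j [  15.   24.   11.   77.   -0. -131.] t 23.7 F [-0.1  0.4  0.4]
```

```bash
python3 plan.py 540,40,160,262 495,-200,100,218.5 491,-280,30,218.5 491,-280,-34,218.5
```

```text
now [578.8 237.3 190.1] phi -34.2 gap 85.6 tilt 0.1 j [  15.   24.   11.   77.   -0. -131.] t 23.7 F [-0.1  0.4  0.4]
540,40,160,262 -> 7.9 18.5 3.0 | 0.0 0.0 63.8   dist 203 mm
495,-200,100,218.5 -> 24.4 1.1 6.1 | 0.0 0.0 43.5   dist 252 mm
491,-280,30,218.5 -> 5.3 -6.0 7.0 | 0.0 0.0 -0.0   dist 106 mm
491,-280,-34,218.5 -> -0.0 0.0 6.4 | 0.0 0.0 -0.0   dist 64 mm
```

Call:
{"op": "send_rows", "data": {"series": [7.9,18.5,3,0,0,63.8,1,7.9,18.5,3,0,0,63.8,1,7.9,18.5,3,0,0,63.8,1,7.9,18.5,3,0,0,63.8,1,7.9,18.5,3,0,0,63.8,1,7.9,18.5,3,0,0,63.8,1,7.9,18.5,3,0,0,63.8,1,7.9,18.5,3,0,0,63.8,1,7.9,18.5,3,0,0,63.8,1,7.9,18.5,3,0,0,63.8,1]}}

```text
clock: 24.5
tcp_pos: [0.5395, 0.0399, 0.1596]
orientation: [-0.001, -0.655, 0.756, 0.001]
wrist_force: [-0.9, 0.6, -0.2]
finger_gap: 0.0854
```

Call:
{"op": "send_rows", "data": {"series": [24.4,1.1,6.1,0,0,43.5,0.75,24.4,1.1,6.1,0,0,43.5,0.75,24.4,1.1,6.1,0,0,43.5,0.75,24.4,1.1,6.1,0,0,43.5,0.75,24.4,1.1,6.1,0,0,43.5,0.75,24.4,1.1,6.1,0,0,43.5,0.75,24.4,1.1,6.1,0,0,43.5,0.75,24.4,1.1,6.1,0,0,43.5,0.75,24.4,1.1,6.1,0,0,43.5,0.75]}}

```text
clock: 25.25
tcp_pos: [0.4952, -0.1995, 0.0995]
orientation: [-0.001, -0.331, 0.944, 0.001]
wrist_force: [-0.5, 0.6, 0.0]
finger_gap: 0.0641
```

Call:
{"op": "send_rows", "data": {"series": [5.3,-6,7,0,0,0,0.75,5.3,-6,7,0,0,0,0.75,5.3,-6,7,0,0,0,0.75,5.3,-6,7,0,0,0,0.75,5.3,-6,7,0,0,0,0.75,5.3,-6,7,0,0,0,0.75]}}

```text
clock: 25.75
tcp_pos: [0.4925, -0.2782, 0.0311]
orientation: [0.0, -0.331, 0.944, 0.0]
wrist_force: [-0.4, -0.1, 0.7]
finger_gap: 0.064
```

```bash
python3 plan.py 491,-280,-34,218.5; python3 - <<'E'
from h import *
a=read_camera("top")
cv2.imwrite("pics/v13.png",cv2.resize(a[100:340,20:480],None,fx=1.7,fy=1.7,interpolation=2))
E
```

```text
now [ 492.5 -278.2   31.1] phi -141.3 gap 64.0 tilt 0.0 j [-38.  23. -14.  53.   0. -76.] t 25.8 F [-0.4 -0.1  0.7]
491,-280,-34,218.5 -> 0.2 -0.0 6.5 | 0.0 0.0 0.2   dist 65 mm
```

View pics/v13.png

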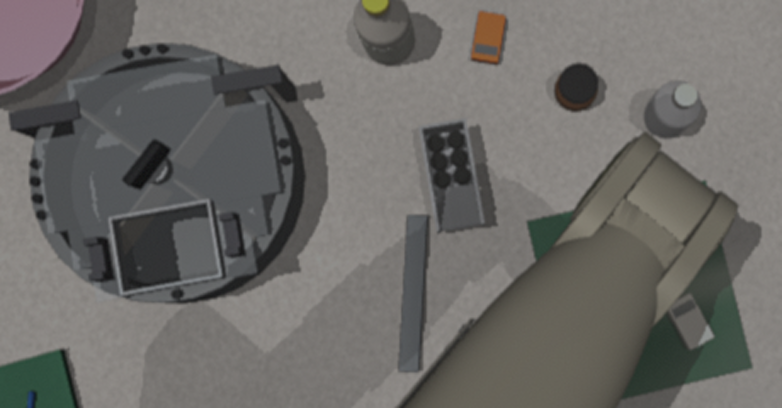

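Call:
{"op": "send_rows", "data": {"series": [0,0,3,0,0,0,0.75,0,0,5.5,0,0,0,0.75,0,0,6.3,0,0,0,0.75,0,0,6.3,0,0,0,0.75,0,0,6.3,0,0,0,0,0,0,6.3,0,0,0,0,0,0,6.3,0,0,0,0,0,0,6.3,0,0,0,0,0,0,6.3,0,0,0,0,0,0,6.3,0,0,0,0], "newtons": 40}}

```text
clock: 26.63
tcp_pos: [0.4935, -0.2808, -0.0305]
orientation: [0.001, -0.33, 0.944, -0.001]
wrist_force: [-0.1, 1.9, 7.4]
finger_gap: 0.0349
```

```bash
python3 plan.py 490,-280,120,218.5 550,40,150,195 486,218,130,191.7 486,218,40,191.7
```

```text
now [ 493.5 -280.8  -30.5] phi -141.5 gap 34.9 tilt 0.2 j [-38.  26. -18.  45.   0. -76.] t 26.6 F [-0.1  1.9  7.4]
490,-280,120,218.5 -> 0.2 0.2 -15.1 | 0.0 0.0 0.0   dist 151 mm
550,40,150,195 -> -24.6 21.3 -3.0 | 0.0 0.0 23.5   dist 327 mm
486,218,130,191.7 -> 1.6 18.9 1.9 | 0.0 0.0 3.3   dist 191 mm
486,218,40,191.7 -> -0.0 0.0 9.0 | 0.0 0.0 0.0   dist 90 mm
```

Call:
{"op": "send_rows", "data": {"series": [0,0,-4,0,0,0,0,0,0,-8,0,0,0,0,0,0,-12,0,0,0,0,0,0,-15.1,0,0,0,0,0,0,-15.1,0,0,0,0,0,0,-15.1,0,0,0,0]}}

```text
clock: 27.13
tcp_pos: [0.4935, -0.2813, 0.1215]
orientation: [0.002, -0.33, 0.944, -0.003]
wrist_force: [0.1, -0.6, -0.5]
finger_gap: 0.0351
```

Call:
{"op": "send_rows", "data": {"series": [-24.6,21.3,-3,0,0,23.5,0,-24.6,21.3,-3,0,0,23.5,0,-24.6,21.3,-3,0,0,23.5,0,-24.6,21.3,-3,0,0,23.5,0,-24.6,21.3,-3,0,0,23.5,0,-24.6,21.3,-3,0,0,23.5,0,-24.6,21.3,-3,0,0,23.5,0,-24.6,21.3,-3,0,0,23.5,0,-24.6,21.3,-3,0,0,23.5,0,-24.6,21.3,-3,0,0,23.5,0]}}

```text
clock: 27.97
tcp_pos: [0.5509, 0.0423, 0.1469]
orientation: [-0.001, -0.133, 0.991, 0.0]
wrist_force: [0.1, -1.0, -0.4]
finger_gap: 0.0349
```

```bash
python3 plan.py 484,230,125,191.7 484,230,55,191.7
```

```text
now [550.9  42.3 146.9] phi -164.7 gap 34.9 tilt 0.1 j [ -4.  17.  -6.  68.  -0. -19.] t 28.0 F [ 0.1 -1.  -0.4]
484,230,125,191.7 -> 1.5 19.9 2.2 | 0.0 0.0 3.6   dist 201 mm
484,230,55,191.7 -> -0.0 -0.0 7.0 | 0.0 0.0 -0.0   dist 70 mm
```

Call:
{"op": "send_rows", "data": {"series": [1.5,19.9,2.2,0,0,3.6,0,1.5,19.9,2.2,0,0,3.6,0,1.5,19.9,2.2,0,0,3.6,0,1.5,19.9,2.2,0,0,3.6,0,1.5,19.9,2.2,0,0,3.6,0,1.5,19.9,2.2,0,0,3.6,0,1.5,19.9,2.2,0,0,3.6,0,1.5,19.9,2.2,0,0,3.6,0,1.5,19.9,2.2,0,0,3.6,0]}}

```text
clock: 28.72
tcp_pos: [0.4862, 0.2265, 0.1259]
orientation: [-0.0, -0.098, 0.995, -0.0]
wrist_force: [-0.3, 0.4, -0.7]
finger_gap: 0.035
```

```bash
python3 plan.py 484,230,55,191.7
```

```text
now [486.2 226.5 125.9] phi -168.7 gap 35.0 tilt 0.1 j [ 16.  15. -10.  64.  -0.   5.] t 28.7 F [-0.3  0.4 -0.7]
484,230,55,191.7 -> 0.1 0.4 7.1 | 0.0 0.0 -0.4   dist 71 mm
```

Call:
{"op": "send_rows", "data": {"series": [0,0,3.5,0,0,0,0,0,0,7,0,0,0,0,0,0,7,0,0,0,0,0,0,7,0,0,0,0,0,0,7,0,0,0,0.52,0,0,7,0,0,0,0.52,0,0,7,0,0,0,0.52,0,0,7,0,0,0,0.52,0,0,4,0,0,0,0.52,0,0,0,0,0,0,0.52]}}

```text
clock: 29.55
tcp_pos: [0.483, 0.2275, 0.1246]
orientation: [-0.003, -0.1, 0.995, -0.001]
wrist_force: [1.8, 0.4, -0.3]
finger_gap: 0.0443
```

```bash
python3 plan.py 530,-20,150,200 411,-330,60,209.5 411,-413,30,209.5 411,-413,-32,209.5; python3 -c "
from h import *
read_camera('top');sil('top','cassette1',.015)"
```

```text
now [483.  227.5 124.6] phi -168.6 gap 44.3 tilt 0.4 j [ 17.  15. -10.  65.  -0.   5.] t 29.6 F [ 1.8  0.4 -0.3]
530,-20,150,200 -> 0.3 -25.2 -2.5 | 0.0 0.0 -8.6   dist 253 mm
411,-330,60,209.5 -> 21.7 -25.1 9.1 | 0.0 0.0 -9.5   dist 344 mm
411,-413,30,209.5 -> 4.1 -7.2 3.0 | 0.0 0.0 0.0   dist 88 mm
411,-413,-32,209.5 -> -0.0 0.0 6.2 | 0.0 0.0 0.0   dist 62 mm
top cassette1 p0.95 px 364 385 ctr [ 0.2037 -0.2848] rect [ 0.2038 -0.2844] [38. 66.] long ax deg 142.8
top cassette1 p0.90 px 132 248 ctr [0.4868 0.2206] rect [0.4884 0.2199] [43. 69.] long ax deg 2.7
top cassette1 p0.77 px 358 304 ctr [ 0.3761 -0.2689] rect [ 0.3762 -0.2686] [38. 64.] long ax deg 173.5
top cassette1 p0.77 px 425 289 ctr [ 0.4104 -0.4131] rect [ 0.4109 -0.4129] [38. 62.] long ax deg 27.3
top cassette1 p0.65 px 307 122 ctr [ 0.7731 -0.1506] rect [ 0.7731 -0.1505] [36. 68.] long ax deg 171.9
top cassette1 p0.64 px 419 232 ctr [ 0.5344 -0.3992] rect [ 0.534  -0.3993] [37. 60.] long ax deg 11.5
top cassette1 p0.60 px 497 313 ctr [ 0.3622 -0.5691] rect [ 0.3625 -0.5693] [39. 65.] long ax deg 143.0
top cassette1 p0.49 px 286 207 ctr [ 0.5835 -0.1096] rect [ 0.5929 -0.1073] [ 64. 140.] long ax deg 9.9
```

Call:
{"op": "send_rows", "data": {"series": [0.3,-25.2,-2.5,0,0,-8.6,0.52,0.3,-25.2,-2.5,0,0,-8.6,0.52,0.3,-25.2,-2.5,0,0,-8.6,0.52,0.3,-25.2,-2.5,0,0,-8.6,0.52,0.3,-25.2,-2.5,0,0,-8.6,0.52,0.3,-25.2,-2.5,0,0,-8.6,0.75,0.3,-25.2,-2.5,0,0,-8.6,0.75,0.3,-25.2,-2.5,0,0,-8.6,0.75,0.3,-25.2,-2.5,0,0,-8.6,0.75]}}

```text
clock: 30.4
tcp_pos: [0.5326, -0.0194, 0.1517]
orientation: [0.0, -0.173, 0.985, 0.0]
wrist_force: [0.1, 0.9, -0.4]
finger_gap: 0.0642
```

Call:
{"op": "send_rows", "data": {"series": [21.7,-25.1,9.1,0,0,-9.5,0.75,21.7,-25.1,9.1,0,0,-9.5,0.75,21.7,-25.1,9.1,0,0,-9.5,0.75,21.7,-25.1,9.1,0,0,-9.5,0.75,21.7,-25.1,9.1,0,0,-9.5,0.75,21.7,-25.1,9.1,0,0,-9.5,0.75,21.7,-25.1,9.1,0,0,-9.5,0.75,21.7,-25.1,9.1,0,0,-9.5,0.75,21.7,-25.1,9.1,0,0,-9.5,0.75,21.7,-25.1,9.1,0,0,-9.5,0.75]}}

```text
clock: 31.23
tcp_pos: [0.4138, -0.3303, 0.0592]
orientation: [-0.0, -0.254, 0.967, 0.0]
wrist_force: [-0.1, 0.1, 0.3]
finger_gap: 0.0638
```

```bash
python3 plan.py 411,-413,30,209 411,-413,-32,209
```

```text
now [ 413.8 -330.3   59.2] phi -150.6 gap 63.8 tilt 0.1 j [-47.  17. -17.  55.  -0. -77.] t 31.2 F [-0.1  0.1  0.3]
411,-413,30,209 -> 4.3 -7.1 2.9 | 0.0 0.0 0.4   dist 88 mm
411,-413,-32,209 -> 0.0 0.0 6.2 | 0.0 0.0 -0.0   dist 62 mm
```

Call:
{"op": "send_rows", "data": {"series": [4.3,-7.1,2.9,0,0,0,0.75,4.3,-7.1,2.9,0,0,0,0.75,4.3,-7.1,2.9,0,0,0,0.75,4.3,-7.1,6,0,0,0,0.75,4.3,-7.1,9,0,0,0,0.75,4.3,-7.1,9,0,0,0,0.75,4.3,-7.1,9,0,0,0,0.75]}}

```text
clock: 31.82
tcp_pos: [0.412, -0.4086, -0.0306]
orientation: [-0.001, -0.256, 0.967, 0.002]
wrist_force: [-0.3, -0.0, 0.2]
finger_gap: 0.0639
```

Call:
{"op": "send_rows", "data": {"series": [0,0,0,0,0,0,0,0,0,0,0,0,0,0,0,0,0,0,0,0,0,0,0,0,0,0,0,0,0,0,0,0,0,0,0,0,0,0,0,0,0,0,0,0,-4,0,0,0,0,0,0,-8,0,0,0,0,0,0,-12,0,0,0,0,0,0,-12,0,0,0,0]}}

```text
clock: 32.65
tcp_pos: [0.4157, -0.417, 0.1002]
orientation: [0.003, -0.255, 0.967, -0.007]
wrist_force: [1.8, -1.0, 0.7]
finger_gap: 0.0344
```

```bash
python3 plan.py 500,-50,150,200 488,206,125,191.7 488,206,55,191.7
```

```text
now [ 415.7 -417.   100.2] phi -150.5 gap 34.4 tilt 0.9 j [-53.  21.  -6.  62.  -0. -82.] t 32.6 F [ 1.8 -1.   0.7]
500,-50,150,200 -> -25.4 27.7 -5.3 | 0.0 0.0 9.5   dist 380 mm
488,206,125,191.7 -> -7.6 24.5 2.1 | 0.0 0.0 8.3   dist 257 mm
488,206,55,191.7 -> 0.0 0.1 7.0 | 0.0 0.0 0.0   dist 70 mm
```

Call:
{"op": "send_rows", "data": {"series": [-25.4,27.7,-6,0,0,9.5,0,-25.4,27.7,-6,0,0,9.5,0,-25.4,27.7,-6,0,0,9.5,0,-25.4,27.7,-6,0,0,9.5,0,-25.4,27.7,-6,0,0,9.5,0,-25.4,27.7,-6,0,0,9.5,0,-25.4,27.7,-6,0,0,9.5,0,-25.4,27.7,-6,0,0,9.5,0,-25.4,27.7,-6,0,0,9.5,0,-25.4,27.7,-6,0,0,9.5,0]}}

```text
clock: 33.48
tcp_pos: [0.4982, -0.0408, 0.1526]
orientation: [0.002, -0.177, 0.984, 0.0]
wrist_force: [-0.5, -0.3, -1.0]
finger_gap: 0.0347
```

Call:
{"op": "send_rows", "data": {"series": [-7.6,24.5,2.1,0,0,8.3,0,-7.6,24.5,2.1,0,0,8.3,0,-7.6,24.5,2.1,0,0,8.3,0,-7.6,24.5,2.1,0,0,8.3,0,-7.6,24.5,2.1,0,0,8.3,0,-7.6,24.5,2.1,0,0,8.3,0,-7.6,24.5,2.1,0,0,8.3,0,-7.6,24.5,2.1,0,0,8.3,0,-7.6,24.5,2.1,0,0,8.3,0,-7.6,24.5,2.1,0,0,8.3,0]}}

```text
clock: 34.32
tcp_pos: [0.4846, 0.2089, 0.1297]
orientation: [0.0, -0.102, 0.995, -0.0]
wrist_force: [-0.6, 0.6, -0.7]
finger_gap: 0.035
```

```bash
python3 plan.py 488,206,55,191.7
```

```text
now [484.6 208.9 129.7] phi -168.3 gap 35.0 tilt 0.0 j [ 15.  14. -11.  65.  -0.   3.] t 34.3 F [-0.6  0.6 -0.7]
488,206,55,191.7 -> -0.3 -0.3 7.5 | 0.0 0.0 -0.0   dist 75 mm
```

Call:
{"op": "send_rows", "data": {"series": [-0.3,-0.3,3.5,0,0,0,0,-0.3,-0.3,7.4,0,0,0,0,-0.3,-0.3,7.4,0,0,0,0,-0.3,-0.3,7.4,0,0,0,0,-0.3,-0.3,7.4,0,0,0,0.52,-0.3,-0.3,7.4,0,0,0,0.52,-0.3,-0.3,7.4,0,0,0,0.52,-0.3,-0.3,7.4,0,0,0,0.52,-0.3,-0.3,4,0,0,0,0.52,-0.3,-0.3,0,0,0,0,0.52]}}

```text
clock: 35.15
tcp_pos: [0.4853, 0.207, 0.1282]
orientation: [-0.003, -0.102, 0.995, -0.001]
wrist_force: [0.5, 0.9, 0.0]
finger_gap: 0.0442
```

```bash
python3 plan.py 540,-60,150,192 533,-330,60,192 533,-400,30,192 533,-400,-32,192
```

```text
now [485.3 207.  128.2] phi -168.3 gap 44.2 tilt 0.3 j [ 14.  15. -11.  65.  -0.   3.] t 35.1 F [0.5 0.9 0. ]
540,-60,150,192 -> 0.1 -27.3 -2.2 | 0.0 0.0 -0.3   dist 274 mm
533,-330,60,192 -> 6.2 -26.2 9.1 | 0.0 0.0 0.0   dist 284 mm
533,-400,30,192 -> 1.5 -6.9 3.0 | 0.0 0.0 0.0   dist 77 mm
533,-400,-32,192 -> -0.1 0.0 6.2 | 0.0 0.0 0.0   dist 62 mm
```

Call:
{"op": "send_rows", "data": {"series": [0.1,-27.3,-2.2,0,0,0,0.52,0.1,-27.3,-2.2,0,0,0,0.52,0.1,-27.3,-2.2,0,0,0,0.52,0.1,-27.3,-2.2,0,0,0,0.52,0.1,-27.3,-2.2,0,0,0,0.52,0.1,-27.3,-2.2,0,0,0,0.75,0.1,-27.3,-2.2,0,0,0,0.75,0.1,-27.3,-2.2,0,0,0,0.75,0.1,-27.3,-2.2,0,0,0,0.75]}}

```text
clock: 35.9
tcp_pos: [0.5428, -0.0612, 0.1521]
orientation: [0.001, -0.101, 0.995, -0.0]
wrist_force: [0.2, -0.1, 0.0]
finger_gap: 0.0644
```

Call:
{"op": "send_rows", "data": {"series": [6.2,-26.2,9.1,0,0,0,0.75,6.2,-26.2,9.1,0,0,0,0.75,6.2,-26.2,9.1,0,0,0,0.75,6.2,-26.2,9.1,0,0,0,0.75,6.2,-26.2,9.1,0,0,0,0.75,6.2,-26.2,9.1,0,0,0,0.75,6.2,-26.2,9.1,0,0,0,0.75,6.2,-26.2,9.1,0,0,0,0.75,6.2,-26.2,9.1,0,0,0,0.75,6.2,-26.2,9.1,0,0,0,0.75]}}

```text
clock: 36.73
tcp_pos: [0.5349, -0.3272, 0.0605]
orientation: [-0.0, -0.103, 0.995, 0.001]
wrist_force: [0.5, -0.2, -0.9]
finger_gap: 0.0641
```

```bash
python3 plan.py 533,-400,30,192 533,-400,-32,192
```

```text
now [ 534.9 -327.2   60.5] phi -168.2 gap 64.1 tilt 0.1 j [-39.  27.  -2.  61.   0. -51.] t 36.7 F [ 0.5 -0.2 -0.9]
533,-400,30,192 -> 1.7 -7.1 3.0 | 0.0 0.0 -0.2   dist 79 mm
533,-400,-32,192 -> -0.0 0.0 6.2 | 0.0 0.0 -0.0   dist 62 mm
```

Call:
{"op": "send_rows", "data": {"series": [1.6,-7.1,2.9,0,0,0,0.75,1.6,-7.1,2.9,0,0,0,0.75,1.6,-7.1,2.9,0,0,0,0.75,1.6,-7.1,6,0,0,0,0.75,1.6,-7.1,9.2,0,0,0,0.75,1.6,-7.1,9.2,0,0,0,0.75,1.6,-7.1,9.2,0,0,0,0.75]}}

```text
clock: 37.32
tcp_pos: [0.5327, -0.3982, -0.0324]
orientation: [-0.001, -0.103, 0.995, 0.002]
wrist_force: [-0.7, 0.2, 0.6]
finger_gap: 0.064
```

Call:
{"op": "send_rows", "data": {"series": [0,0,0,0,0,0,0,0,0,0,0,0,0,0,0,0,0,0,0,0,0,0,0,0,0,0,0,0,0,0,0,0,0,0,0,0,0,0,0,0,0,0,0,0,-4,0,0,0,0,0,0,-8,0,0,0,0,0,0,-13,0,0,0,0,0,0,-13,0,0,0,0]}}

```text
clock: 38.15
tcp_pos: [0.5369, -0.4049, 0.1081]
orientation: [0.004, -0.102, 0.995, -0.005]
wrist_force: [1.2, -1.2, 1.0]
finger_gap: 0.0349
```

```bash
python3 plan.py 540,-60,150,192 484,230,125,191.7
```

```text
now [ 536.9 -404.9  108.1] phi -168.3 gap 34.9 tilt 0.8 j [-44.  30.   9.  68.  -0. -56.] t 38.1 F [ 1.2 -1.2  1. ]
540,-60,150,192 -> -7.3 33.7 -4.5 | 0.0 0.0 -0.3   dist 348 mm
484,230,125,191.7 -> -0.6 29.5 2.2 | 0.0 0.0 0.3   dist 296 mm
```

Call:
{"op": "send_rows", "data": {"series": [-7.3,33.4,-5.2,0,0,0,0,-7.3,33.4,-5.2,0,0,0,0,-7.3,33.4,-5.2,0,0,0,0,-7.3,33.4,-5.2,0,0,0,0,-7.3,33.4,-5.2,0,0,0,0,-7.3,33.4,-5.2,0,0,0,0,-7.3,33.4,-5.2,0,0,0,0,-7.3,33.4,-5.2,0,0,0,0,-7.3,33.4,-5.2,0,0,0,0,-7.3,33.4,-5.2,0,0,0,0]}}

```text
clock: 38.98
tcp_pos: [0.5377, -0.0568, 0.1523]
orientation: [0.001, -0.105, 0.995, -0.0]
wrist_force: [-0.5, 0.1, -0.8]
finger_gap: 0.035
```

Call:
{"op": "send_rows", "data": {"series": [-0.6,29.5,2.2,0,0,0,0,-0.6,29.5,2.2,0,0,0,0,-0.6,29.5,2.2,0,0,0,0,-0.6,29.5,2.2,0,0,0,0,-0.6,29.5,2.2,0,0,0,0,-0.6,29.5,2.2,0,0,0,0,-0.6,29.5,2.2,0,0,0,0,-0.6,29.5,2.2,0,0,0,0,-0.6,29.5,2.2,0,0,0,0,-0.6,29.5,2.2,0,0,0,0]}}

```text
clock: 39.82
tcp_pos: [0.4838, 0.2293, 0.1284]
orientation: [0.0, -0.102, 0.995, -0.0]
wrist_force: [0.5, -0.7, -0.9]
finger_gap: 0.035
```

```bash
python3 plan.py 484,230,55,191.7; python3 -c "
from h import *
read_camera('top');sil('top','cassette1',.015)"
```

```text
now [483.8 229.3 128.4] phi -168.3 gap 35.0 tilt 0.1 j [ 17.  15. -10.  65.  -0.   5.] t 39.8 F [ 0.5 -0.7 -0.9]
484,230,55,191.7 -> -0.0 0.1 7.3 | 0.0 0.0 0.0   dist 73 mm
top cassette1 p0.90 px 307 122 ctr [ 0.7721 -0.15  ] rect [ 0.7728 -0.1503] [37. 67.] long ax deg 171.9
top cassette1 p0.89 px 358 304 ctr [ 0.3762 -0.2688] rect [ 0.3762 -0.2688] [37. 64.] long ax deg 173.2
top cassette1 p0.76 px 135 246 ctr [0.4908 0.214 ] rect [0.4909 0.2142] [42. 67.] long ax deg 10.0
top cassette1 p0.76 px 104 252 ctr [0.4756 0.2788] rect [0.47   0.2791] [29. 47.] long ax deg 102.6
top cassette1 p0.61 px 124 250 ctr [0.4811 0.2366] rect [0.4845 0.2374] [10. 59.] long ax deg 9.7
top cassette1 p0.56 px 497 312 ctr [ 0.3632 -0.5692] rect [ 0.363 -0.569] [40. 66.] long ax deg 141.9
top cassette1 p0.55 px 365 386 ctr [ 0.2036 -0.2858] rect [ 0.2028 -0.2857] [38. 64.] long ax deg 145.8
```

Call:
{"op": "send_rows", "data": {"series": [0,0,3.5,0,0,0,0,0,0,7.2,0,0,0,0,0,0,7.2,0,0,0,0,0,0,7.2,0,0,0,0,0,0,7.2,0,0,0,0.52,0,0,7.2,0,0,0,0.52,0,0,7.2,0,0,0,0.52,0,0,7.2,0,0,0,0.52,0,0,4,0,0,0,0.52,0,0,0,0,0,0,0.52]}}

```text
clock: 40.75
tcp_pos: [0.4806, 0.2295, 0.1269]
orientation: [-0.003, -0.102, 0.995, -0.001]
wrist_force: [1.6, 0.1, -0.3]
finger_gap: 0.0445
```

```bash
python3 plan.py 500,-20,150,182 376,-220,60,173 376,-269,30,173 376,-269,-32,173
```

```text
now [480.6 229.5 126.9] phi -168.3 gap 44.5 tilt 0.4 j [ 17.  15. -10.  65.  -0.   5.] t 40.8 F [ 1.6  0.1 -0.3]
500,-20,150,182 -> 3.2 -24.8 -2.3 | 0.0 0.0 9.7   dist 251 mm
376,-220,60,173 -> 13.0 -19.6 9.1 | 0.0 0.0 9.0   dist 252 mm
376,-269,30,173 -> -0.6 -4.8 3.1 | 0.0 0.0 0.0   dist 57 mm
376,-269,-32,173 -> -0.0 0.0 6.2 | 0.0 0.0 0.0   dist 62 mm
```

Call:
{"op": "send_rows", "data": {"series": [3.2,-24.8,-2.3,0,0,9.7,0.52,3.2,-24.8,-2.3,0,0,9.7,0.52,3.2,-24.8,-2.3,0,0,9.7,0.52,3.2,-24.8,-2.3,0,0,9.7,0.52,3.2,-24.8,-2.3,0,0,9.7,0.52,3.2,-24.8,-2.3,0,0,9.7,0.75,3.2,-24.8,-2.3,0,0,9.7,0.75,3.2,-24.8,-2.3,0,0,9.7,0.75,3.2,-24.8,-2.3,0,0,9.7,0.75]}}

```text
clock: 41.5
tcp_pos: [0.5023, -0.0191, 0.1519]
orientation: [0.0, -0.017, 1.0, 0.0]
wrist_force: [0.0, 0.7, 0.4]
finger_gap: 0.0643
```

Call:
{"op": "send_rows", "data": {"series": [13,-19.6,9.1,0,0,9,0.75,13,-19.6,9.1,0,0,9,0.75,13,-19.6,9.1,0,0,9,0.75,13,-19.6,9.1,0,0,9,0.75,13,-19.6,9.1,0,0,9,0.75,13,-19.6,9.1,0,0,9,0.75,13,-19.6,9.1,0,0,9,0.75,13,-19.6,9.1,0,0,9,0.75,13,-19.6,9.1,0,0,9,0.75]}}

```text
clock: 42.25
tcp_pos: [0.3796, -0.2183, 0.0605]
orientation: [0.0, 0.06, 0.998, 0.0]
wrist_force: [0.1, 0.3, 0.1]
finger_gap: 0.064
```

```bash
python3 plan.py 376,-269,30,173 376,-269,-32,173
```

```text
now [ 379.6 -218.3   60.5] phi 173.1 gap 64.0 tilt 0.0 j [-40.   8. -30.  52.   0. -34.] t 42.2 F [0.1 0.3 0.1]
376,-269,30,173 -> -0.3 -5.1 3.0 | 0.0 0.0 0.1   dist 59 mm
376,-269,-32,173 -> 0.0 0.0 6.2 | 0.0 0.0 -0.0   dist 62 mm
```

Call:
{"op": "send_rows", "data": {"series": [-0.3,-5.1,2.9,0,0,0,0.75,-0.3,-5.1,2.9,0,0,0,0.75,-0.3,-5.1,2.9,0,0,0,0.75,-0.3,-5.1,6,0,0,0,0.75,-0.3,-5.1,9.2,0,0,0,0.75,-0.3,-5.1,9.2,0,0,0,0.75,-0.3,-5.1,9.2,0,0,0,0.75]}}

```text
clock: 42.83
tcp_pos: [0.3751, -0.2677, -0.0322]
orientation: [-0.002, 0.06, 0.998, 0.002]
wrist_force: [0.5, -0.2, 0.3]
finger_gap: 0.0639
```

Call:
{"op": "send_rows", "data": {"series": [0,0,0,0,0,0,0,0,0,0,0,0,0,0,0,0,0,0,0,0,0,0,0,0,0,0,0,0,0,0,0,0,0,0,0,0,0,0,0,0,0,0,0,0,-4,0,0,0,0,0,0,-8,0,0,0,0,0,0,-13,0,0,0,0,0,0,-13,0,0,0,0]}}

```text
clock: 43.67
tcp_pos: [0.3792, -0.2737, 0.106]
orientation: [0.004, 0.061, 0.998, -0.004]
wrist_force: [0.8, -0.9, -1.9]
finger_gap: 0.0347
```

Call:
{"op": "send_rows", "data": {"series": [0,0,0,0,0,0,0,0,0,0,0,0,0,0]}}

```text
clock: 43.83
tcp_pos: [0.3764, -0.271, 0.0992]
orientation: [0.001, 0.061, 0.998, -0.001]
wrist_force: [-0.1, 0.1, -0.7]
finger_gap: 0.0348
```

```bash
python3 plan.py 480,-20,150,182 487,206,125,191.7
```

```text
now [ 376.4 -271.    99.2] phi 173.0 gap 34.8 tilt 0.2 j [-46.   9. -23.  58.  -0. -39.] t 43.8 F [-0.1  0.1 -0.7]
480,-20,150,182 -> -7.2 26.2 -5.1 | 0.0 0.0 -9.0   dist 276 mm
487,206,125,191.7 -> -1.5 22.5 2.4 | 0.0 0.0 -9.7   dist 227 mm
```

Call:
{"op": "send_rows", "data": {"series": [-7.2,26.2,-5.1,0,0,-9,0,-7.2,26.2,-5.1,0,0,-9,0,-7.2,26.2,-5.1,0,0,-9,0,-7.2,26.2,-5.1,0,0,-9,0,-7.2,26.2,-5.1,0,0,-9,0,-7.2,26.2,-5.1,0,0,-9,0,-7.2,26.2,-5.1,0,0,-9,0,-7.2,26.2,-5.1,0,0,-9,0,-7.2,26.2,-5.1,0,0,-9,0,-7.2,26.2,-5.1,0,0,-9,0]}}

```text
clock: 44.67
tcp_pos: [0.4778, -0.0192, 0.1475]
orientation: [-0.002, -0.018, 1.0, 0.0]
wrist_force: [-1.0, 0.0, 0.2]
finger_gap: 0.0348
```

Call:
{"op": "send_rows", "data": {"series": [-1.5,22.5,2.4,0,0,-9.7,0,-1.5,22.5,2.4,0,0,-9.7,0,-1.5,22.5,2.4,0,0,-9.7,0,-1.5,22.5,2.4,0,0,-9.7,0,-1.5,22.5,2.4,0,0,-9.7,0,-1.5,22.5,2.4,0,0,-9.7,0,-1.5,22.5,2.4,0,0,-9.7,0,-1.5,22.5,2.4,0,0,-9.7,0,-1.5,22.5,2.4,0,0,-9.7,0]}}

```text
clock: 45.42
tcp_pos: [0.486, 0.2044, 0.1245]
orientation: [-0.001, -0.101, 0.995, -0.0]
wrist_force: [0.2, -0.7, -1.3]
finger_gap: 0.035
```

```bash
python3 plan.py 487,206,55,191.7
```

```text
now [486.  204.4 124.5] phi -168.4 gap 35.0 tilt 0.1 j [ 14.  14. -12.  64.  -0.   3.] t 45.4 F [ 0.2 -0.7 -1.3]
487,206,55,191.7 -> -0.1 0.1 7.0 | 0.0 0.0 -0.1   dist 70 mm
```

Call:
{"op": "send_rows", "data": {"series": [0,0,3.5,0,0,0,0,0,0,7,0,0,0,0,0,0,7,0,0,0,0,0,0,7,0,0,0,0,0,0,7,0,0,0,0.52,0,0,7,0,0,0,0.52,0,0,7,0,0,0,0.52,0,0,7,0,0,0,0.52,0,0,3,0,0,0,0.52,0,0,-1.5,0,0,0,0.52]}}

```text
clock: 46.25
tcp_pos: [0.4837, 0.2054, 0.1361]
orientation: [-0.003, -0.102, 0.995, -0.001]
wrist_force: [1.0, 0.3, 0.9]
finger_gap: 0.0445
```

Call:
{"op": "send_rows", "data": {"series": [0,0,0,0,0,0,0.52,0,0,0,0,0,0,0.52]}}

```text
clock: 46.42
tcp_pos: [0.4889, 0.2069, 0.1407]
orientation: [0.004, -0.102, 0.995, 0.0]
wrist_force: [0.7, -0.3, -1.0]
finger_gap: 0.044
```

```bash
python3 plan.py 579,238,150,146 579,238,92,146;  python3 - <<'E'
from h import *
a=read_camera('top');sil('top','cassette1',.03)
b=read_camera('scene')
E
```

```text
now [488.9 206.9 140.7] phi -168.3 gap 44.0 tilt 0.4 j [ 14.  14. -10.  66.  -0.   3.] t 46.4 F [ 0.7 -0.3 -1. ]
579,238,150,146 -> -9.5 1.2 -0.9 | 0.0 0.0 45.7   dist 96 mm
579,238,92,146 -> 0.1 -0.0 5.8 | 0.0 0.0 0.0   dist 58 mm
top cassette1 p0.87 px 306 122 ctr [ 0.7683 -0.1499] rect [ 0.7683 -0.1496] [38. 68.] long ax deg 171.0
top cassette1 p0.75 px 138 249 ctr [0.4831 0.2034] rect [0.4864 0.2049] [40. 66.] long ax deg 9.7
top cassette1 p0.64 px 106 257 ctr [0.4659 0.2697] rect [0.4671 0.2715] [38. 42.] long ax deg 91.2
top cassette1 p0.63 px 125 255 ctr [0.4706 0.2293] rect [0.4712 0.2294] [12. 33.] long ax deg 10.7
top cassette1 p0.59 px 364 386 ctr [ 0.2056 -0.2835] rect [ 0.2053 -0.2834] [41. 67.] long ax deg 143.5
top cassette1 p0.57 px 497 312 ctr [ 0.3638 -0.5642] rect [ 0.3637 -0.5644] [40. 64.] long ax deg 143.0
```

Call:
{"op": "send_rows", "data": {"series": [-9.4,1.3,-1,0,0,45.7,0.75,-9.4,1.3,-1,0,0,45.7,0.75,-9.4,1.3,-1,0,0,45.7,0.75,-9.4,1.3,-1,0,0,45.7,0.75,-9.4,1.3,-1,0,0,45.7,0.75,-9.4,1.3,-1,0,0,45.7,0.75,-9.4,1.3,-1,0,0,45.7,0.75,-9.4,1.3,-1,0,0,45.7,0.75,-9.4,1.3,-1,0,0,45.7,0.75]}}

```text
clock: 47.32
tcp_pos: [0.5749, 0.2377, 0.1455]
orientation: [-0.001, 0.291, 0.957, -0.001]
wrist_force: [0.0, 0.2, 0.3]
finger_gap: 0.0639
```

Call:
{"op": "send_rows", "data": {"series": [0,0,3,0,0,0,0.75,0,0,5.8,0,0,0,0.75,0,0,5.8,0,0,0,0.75,0,0,5.8,0,0,0,0.75,0,0,5.8,0,0,0,0,0,0,5.8,0,0,0,0,0,0,5.8,0,0,0,0,0,0,5.8,0,0,0,0,0,0,5.8,0,0,0,0,0,0,5.8,0,0,0,0], "newtons": 60}}

```text
clock: 48.15
tcp_pos: [0.5778, 0.2396, 0.0909]
orientation: [0.002, 0.292, 0.957, 0.002]
wrist_force: [2.8, 4.8, 1.8]
finger_gap: 0.0127
```

```bash
python3 plan.py
```

```text
now [577.8 239.6  90.9] phi 146.1 gap 12.7 tilt 0.3 j [15. 26. -0. 64.  0. 49.] t 48.1 F [2.8 4.8 1.8]
```

Call:
{"op": "send_rows", "data": {"series": [0.1,0.1,0,0,0,3,0,0.1,0.1,0,0,0,8,0,0.1,0.1,0,0,0,13,0,0.1,0.1,0,0,0,18,0,0.1,0.1,0,0,0,23,0,0.1,0.1,0,0,0,28,0,0.1,0.1,0,0,0,33,0,0.1,0.1,0,0,0,38,0,0.1,0.1,0,0,0,42,0,0.1,0.1,0,0,0,45,0]}}

```text
clock: 48.98
tcp_pos: [0.5794, 0.2406, 0.091]
orientation: [0.002, 0.637, 0.771, 0.003]
wrist_force: [8.1, 3.8, -1.5]
finger_gap: 0.0129
```

Call:
{"op": "send_rows", "data": {"series": [0,0,0,0,0,4,0,0,0,0,0,0,9,0,0,0,0,0,0,14,0,0,0,0,0,0,19,0,0,0,0,0,0,24,0,0,0,0,0,0,29,0,0,0,0,0,0,34,0,0,0,0,0,0,39,0,0,0,0,0,0,43,0,0,0,0,0,0,45,0]}}

```text
clock: 49.82
tcp_pos: [0.5813, 0.2403, 0.091]
orientation: [0.002, 0.884, 0.468, 0.005]
wrist_force: [13.0, 1.9, -2.9]
finger_gap: 0.0132
```

Call:
{"op": "send_rows", "data": {"series": [0,0,0,0,0,0,0,0,0,0,0,0,0,0]}}

```text
clock: 49.98
tcp_pos: [0.5813, 0.2403, 0.091]
orientation: [0.001, 0.883, 0.469, 0.005]
wrist_force: [12.2, 3.4, -3.4]
finger_gap: 0.0127
```

```bash
python3 plan.py
```

```text
now [581.3 240.3  91. ] phi 56.0 gap 12.7 tilt 0.6 j [ 15.  26.   0.  64.  -0. 139.] t 50.0 F [12.2  3.4 -3.4]
```

Call:
{"op": "send_rows", "data": {"series": [0,0,0,0,0,0,0.75,0,0,0,0,0,0,0.75,0,0,0,0,0,0,0.75,0,0,-4,0,0,0,0.75,0,0,-8,0,0,0,0.75,0,0,-10,0,0,0,0.75,0,0,-10,0,0,0,0.75,0,0,-10,0,0,0,0.75]}}

```text
clock: 50.65
tcp_pos: [0.5763, 0.2396, 0.1911]
orientation: [0.0, 0.883, 0.47, 0.002]
wrist_force: [0.1, -0.2, -0.4]
finger_gap: 0.0641
```

```bash
python3 -c "
from h import *
read_camera('top');sil('top','scoop',.055);sil('top','stopper1',.022);read_camera('scene');sil('scene','scoop',.03)"; python3 plan.py L 570,100,170,123 600,-60,130,190
```

```text
top scoop p0.95 px 286 208 ctr [ 0.5756 -0.1099] rect [ 0.587  -0.1083] [ 59. 135.] long ax deg 10.9
top stopper1 p0.55 px 280 205 ctr [ 0.5859 -0.0954] rect [ 0.5858 -0.0957] [18. 21.] long ax deg 27.8
top stopper1 p0.54 px 276 184 ctr [ 0.6324 -0.0871] rect [ 0.6325 -0.0876] [20. 20.] long ax deg 1.4
top stopper1 p0.53 px 292 203 ctr [ 0.5903 -0.1214] rect [ 0.5911 -0.1217] [18. 20.] long ax deg 46.1
top stopper1 p0.42 px 290 192 ctr [ 0.6142 -0.1165] rect [ 0.6145 -0.1162] [20. 22.] long ax deg 1.3
top stopper1 p0.29 px 415 164 ctr [ 0.6835 -0.3896] rect [ 0.6844 -0.3896] [60. 79.] long ax deg 136.0
scene scoop p0.73 px 296 293 ctr [ 0.5897 -0.1043] rect [ 0.5876 -0.1046] [ 86. 148.] long ax deg 10.6
now [574.4 239.  187.4] phi 56.0 gap 64.0 tilt 0.2 j [ 15.  24.  10.  77.  -0. 139.] t 50.9 F [ 0.5  0.1 -0.1]
570,100,170,123 -> -11.8 7.4 1.8 | 0.0 0.0 -67.0   dist 140 mm
600,-60,130,190 -> -15.1 -6.2 4.0 | 0.0 0.0 -67.0   dist 168 mm
```

Call:
{"op": "send_rows", "data": {"series": [-11.8,7.4,1.8,0,0,-67,1,-11.8,7.4,1.8,0,0,-67,1,-11.8,7.4,1.8,0,0,-67,1,-11.8,7.4,1.8,0,0,-67,1,-11.8,7.4,1.8,0,0,-67,1,-11.8,7.4,1.8,0,0,-67,1,-11.8,7.4,1.8,0,0,-67,1,-11.8,7.4,1.8,0,0,-67,1,-11.8,7.4,1.8,0,0,-67,1,-11.8,7.4,1.8,0,0,-67,1]}}

```text
clock: 51.73
tcp_pos: [0.5701, 0.1, 0.1698]
orientation: [-0.001, 0.475, 0.88, -0.001]
wrist_force: [0.4, 0.2, 0.7]
finger_gap: 0.0853
```

Call:
{"op": "send_rows", "data": {"series": [-15.1,-6.2,4,0,0,-67,1,-15.1,-6.2,4,0,0,-67,1,-15.1,-6.2,4,0,0,-67,1,-15.1,-6.2,4,0,0,-67,1,-15.1,-6.2,4,0,0,-67,1,-15.1,-6.2,4,0,0,-67,1,-15.1,-6.2,4,0,0,-67,1,-15.1,-6.2,4,0,0,-67,1,-15.1,-6.2,4,0,0,-67,1,-15.1,-6.2,4,0,0,-67,1]}}

```text
clock: 52.57
tcp_pos: [0.6003, -0.0603, 0.1297]
orientation: [-0.001, -0.09, 0.996, 0.0]
wrist_force: [0.6, 1.2, 0.1]
finger_gap: 0.0854
```

```bash
python3 plan.py 601,-106,80,190.9 601,-106,-18,190.9
```

```text
now [600.3 -60.3 129.7] phi -169.7 gap 85.4 tilt 0.1 j [-13.  23.   1.  68.  -0. -24.] t 52.6 F [0.6 1.2 0.1]
601,-106,80,190.9 -> 0.7 -4.5 5.0 | 0.0 0.0 -0.6   dist 68 mm
601,-106,-18,190.9 -> 0.0 -0.0 9.8 | 0.0 0.0 0.0   dist 98 mm
```

Call:
{"op": "send_rows", "data": {"series": [0.7,-4.5,2.5,0,0,-0.6,1,0.7,-4.5,5,0,0,-0.6,1,0.7,-4.5,5,0,0,-0.6,1,0.7,-4.5,8,0,0,-0.6,1,0.7,-4.5,11,0,0,-0.6,1,0.7,-4.5,14,0,0,-0.6,1,0.7,-4.5,14.7,0,0,-0.6,1,0.7,-4.5,14.7,0,0,-0.6,1,0.7,-4.5,14.7,0,0,-0.6,1]}}

```text
clock: 53.32
tcp_pos: [0.6022, -0.1055, -0.0153]
orientation: [-0.0, -0.093, 0.996, 0.0]
wrist_force: [0.9, -0.0, 0.7]
finger_gap: 0.0853
```

Call:
{"op": "send_rows", "data": {"series": [0,0,0,0,0,0,0,0,0,0,0,0,0,0,0,0,0,0,0,0,0,0,0,0,0,0,0,0,0,0,0,0,0,0,0,0,0,0,0,0,0,0], "newtons": 50}}

```text
clock: 53.82
tcp_pos: [0.6041, -0.1062, -0.0134]
orientation: [0.002, -0.093, 0.996, -0.001]
wrist_force: [-0.6, 0.4, 5.9]
finger_gap: 0.0592
```

Call:
{"op": "send_rows", "data": {"series": [0,0,-1,0,0,0,0,0,0,-2,0,0,0,0,0,0,-3,0,0,0,0,0,0,-3,0,0,0,0,0,0,-3,0,0,0,0]}}

```text
clock: 54.23
tcp_pos: [0.6031, -0.1062, 0.0154]
orientation: [0.001, -0.092, 0.996, -0.001]
wrist_force: [-0.8, 0.4, -1.7]
finger_gap: 0.0591
```

```bash
python3 plan.py; python3 -c "
from h import *
read_camera('top');sil('top','scoop',.085);read_camera('scene');sil('scene','scoop',.06)"
```

```text
now [ 603.1 -106.2   15.4] phi -169.4 gap 59.1 tilt 0.1 j [-17.  28.  -8.  54.  -0. -28.] t 54.2 F [-0.8  0.4 -1.7]
top scoop p0.88 px 293 220 ctr [ 0.5471 -0.1268] rect [ 0.555  -0.1215] [49. 68.] long ax deg 9.4
scene scoop p0.95 px 293 288 ctr [ 0.5974 -0.1013] rect [ 0.5861 -0.1055] [ 90. 154.] long ax deg 12.1
```

```bash
python3 plan.py 570,-90,170,190.6 530,90,175,230 487,317,175,272
```

```text
now [ 601.5 -105.7   13.4] phi -169.4 gap 59.1 tilt 0.1 j [-17.  28.  -8.  54.  -0. -28.] t 54.4 F [-0.2 -0.2 -2.7]
570,-90,170,190.6 -> 2.8 2.1 -15.7 | 0.0 0.0 0.0   dist 161 mm
530,90,175,230 -> 0.6 18.5 -0.4 | 0.0 0.0 -39.4   dist 185 mm
487,317,175,272 -> -14.6 17.9 -0.0 | 0.0 0.0 -42.0   dist 231 mm
```

Call:
{"op": "send_rows", "data": {"series": [0,0,-2,0,0,0,0,0.5,0.4,-4,0,0,0,0,1,0.8,-6.5,0,0,0,0,1.4,1,-9,0,0,0,0,1.8,1.4,-11.5,0,0,0,0,2.4,1.8,-14,0,0,0,0,2.8,2.1,-15.7,0,0,0,0,2.8,2.1,-15.7,0,0,0,0]}}

```text
clock: 55.1
tcp_pos: [0.572, -0.0905, 0.1749]
orientation: [0.003, -0.093, 0.996, -0.001]
wrist_force: [0.8, -0.1, -1.4]
finger_gap: 0.0591
```

Call:
{"op": "send_rows", "data": {"series": [0,1.5,0,0,0,-4,0,0.1,3.5,0,0,0,-8,0,0.2,6,0,0,0,-13,0,0.3,8.5,0,0,0,-18,0,0.4,11,0,0,0,-23,0,0.5,13.5,0,0,0,-29,0,0.6,16,-0.2,0,0,-34,0,0.6,17.7,-0.4,0,0,-38,0,0.6,18.5,-0.4,0,0,-39.4,0,0.6,18.5,-0.4,0,0,-39.4,0]}}

```text
clock: 55.93
tcp_pos: [0.53, 0.0917, 0.1737]
orientation: [-0.001, -0.424, 0.906, 0.0]
wrist_force: [0.4, 0.6, -2.8]
finger_gap: 0.0592
```

Call:
{"op": "send_rows", "data": {"series": [-1.5,1.8,0,0,0,-4,0,-3.5,4.2,0,0,0,-9,0,-5.5,6.6,0,0,0,-15,0,-7.5,9,0,0,0,-21,0,-9.5,11.6,0,0,0,-27,0,-11.5,14,0,0,0,-32,0,-13,16,0,0,0,-37,0,-14,17.2,0,0,0,-40,0,-14.6,17.9,0,0,0,-42,0,-14.6,17.9,0,0,0,-42,0]}}

```text
clock: 56.77
tcp_pos: [0.4876, 0.3179, 0.174]
orientation: [0.0, 0.72, -0.694, -0.0]
wrist_force: [0.4, -0.5, -2.2]
finger_gap: 0.0589
```

```bash
cat > pour.py <<'E'
# rows for the pouring tilt: python3 pour.py MODE e_deg lipshift theta0,theta1,...  lipz per theta linearly given as th:z
import sys
from h import *
mode,e_deg,ls=sys.argv[1],float(sys.argv[2]),float(sys.argv[3])
e=np.array([np.cos(np.radians(e_deg)),np.sin(np.radians(e_deg)),0]);d=np.array([0,0,-1.])
a,b=.083,-.022;ch=np.array([.487,.2191,0]);T0=None
s,p,A=tool();print("j",np.degrees(s['joint_pos']).round(0),"rep",p.round(4),"F",s['wrist_force'].round(1),"gap",s['finger_gap'].round(4))
for w in sys.argv[4:]:
    th,lz=map(float,w.split(':'));t=np.radians(th);c,n=np.cos(t),np.sin(t)
    x=c*e+n*d;z=c*d-n*e;y=np.cross(z,x)
    lip=ch-e*ls/1000+[0,0,lz/1000];tcp=lip-a*x-b*z
    rep=tcp+(.04*z if mode=="tool" else [0,0,-.04])
    sh=A.T@(rep-p)*100;rv=R.from_matrix(A.T@np.c_[x,y,z]).as_rotvec(degrees=True)
    print(w,sh.round(1),rv.round(1),"true tcp",tcp.round(3))
E
python3 pour.py tool 272 15 0:240 20:235 40:220
```

```text
Traceback (most recent call last):
  File "pour.py", line 7, in <module>
    s,p,A=tool();print("j",np.degrees(s['joint_pos']).round(0),"rep",p.round(4),"F",s['wrist_force'].round(1),"gap",s['finger_gap'].round(4))
                                                                                                                    ^^^^^^^^^^^^^^^^^^^^^
AttributeError: 'float' object has no attribute 'round'
```

```bash
sed -i "s/s\['finger_gap'\].round(4)/round(s['finger_gap'],4)/" pour.py; python3 pour.py tool 272 15 0:240 10:240 20:235 30:225 35:220
```

```text
j [ 25.  19.   2.  73.  -0. -67.] rep [0.4876 0.3179 0.174 ] F [ 0.4 -0.5 -2.2] gap 0.0589
0:240 [ 0.1  0.4 -0.4] [ 0.  -0.   0.1] true tcp [0.484 0.317 0.218]
10:240 [-0.9  0.4 -1.9] [  0.  -10.    0.1] true tcp [0.483 0.32  0.233]
20:235 [-1.5  0.4 -3.1] [  0.1 -20.    0. ] true tcp [0.483 0.32  0.243]
30:225 [-1.9  0.4 -3.9] [  0.1 -30.    0. ] true tcp [0.484 0.317 0.247]
35:220 [-2.   0.4 -4.3] [  0.1 -35.    0. ] true tcp [0.484 0.315 0.25 ]
```

Call:
{"op": "send_rows", "data": {"series": [-0.2,0.2,-0.8,0,-3,0,0,-0.5,0.4,-1.4,0,-7,0,0,-0.9,0.4,-1.9,0,-11,0,0,-1.2,0.4,-2.5,0,-16,0,0,-1.5,0.4,-3.1,0,-20,0,0,-1.7,0.4,-3.5,0,-25,0,0,-1.9,0.4,-3.9,0,-30,0,0,-2,0.4,-4.3,0,-34,0,0,-2,0.4,-4.3,0,-35,0,0,-2,0.4,-4.3,0,-35,0,0]}}

```text
clock: 57.6
tcp_pos: [0.4833, 0.3343, 0.2167]
orientation: [-0.208, 0.684, -0.665, -0.216]
wrist_force: [-0.3, -0.5, -1.8]
finger_gap: 0.0589
```

```bash
python3 pour.py tool 272 15 35:220; python3 - <<'E'
from h import *
s,p,A=tool();o=[]
for n in("top","scene"):
    im=read_camera(n);im=cv2.copyMakeBorder(im,0,60,0,60,0)
    for m,col in((0,(0,0,255)),(1,(0,255,0))):
        tcp=p-.04*A[:,2] if m==0 else p+[0,0,.04]
        for yy in(-.03,.03):
            L=tcp+.083*A[:,0]-.022*A[:,2]+yy*A[:,1];u=proj(n,L)[0].astype(int);cv2.drawMarker(im,tuple(u),col,0,4)
    c=proj(n,[.487,.22,.2])[0].astype(int);x,y=max(c[0]-65,0),c[1]-75
    o.append(cv2.resize(im[y:y+150,x:x+130],(390,450),interpolation=2))
cv2.imwrite("pics/p1.png",np.clip(np.hstack(o).astype(int)*3//2,0,255).astype(np.uint8))
E
```

```text
j [  7.  11. -12.  64.  35. -84.] rep [0.4833 0.3343 0.2167] F [-0.3 -0.5 -1.8] gap 0.0589
35:220 [-0.3  0.   0.2] [-0.1 -0.1 -0.3] true tcp [0.484 0.315 0.25 ]
```

View pics/p1.png

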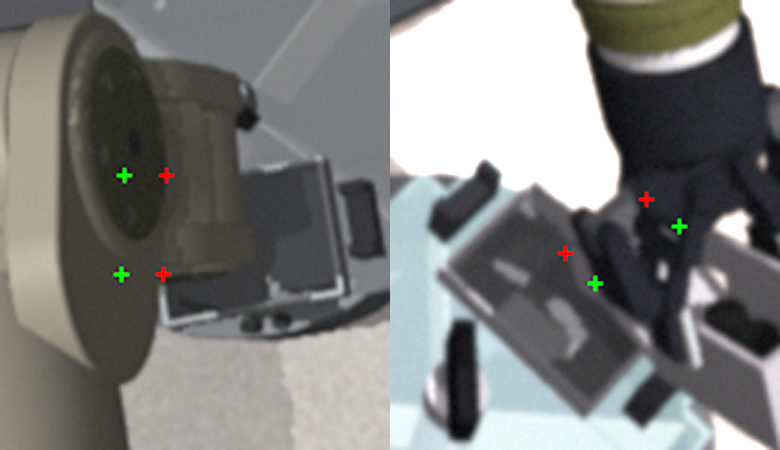

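```bash
python3 - <<'E'
from h import *
s,p,A=tool();print(A.round(2))
im=read_camera("scene")
for r in silhouettes("scene","scoop")[:2]: print(r['p'],r['box'])
for m,col in((0,(0,0,255)),(1,(0,255,0))):
    tcp=p-.04*A[:,2] if m==0 else p+[0,0,.04]
    print(m,proj("scene",tcp))
    cv2.drawMarker(im,tuple(proj("scene",tcp)[0].astype(int)),col,0,4)
    cs=[tcp+x*A[:,0]+z*A[:,2]+y*A[:,1] for x,y,z in((.083,-.03,-.022),(.083,.03,-.022),(-.051,.03,-.029),(-.051,-.03,-.029))]
    cv2.polylines(im,[proj("scene",np.array(cs)).astype(np.int32)],True,col,1)
cv2.imwrite("pics/p2.png",np.clip(cv2.resize(im[300:480,380:620],None,fx=3.3,fy=3.3,interpolation=2).astype(int)*3//2,0,255).astype(np.uint8))
E
```

```text
[[ 0.03 -1.   -0.02]
 [-0.82 -0.03  0.57]
 [-0.57  0.   -0.82]]
0.77 [429.8, 355.5, 101.0, 77.1]
0.6 [238.9, 169.3, 120.2, 92.4]
0 [[485.95658238 387.1219888 ]]
1 [[498.83717243 398.19572155]]
```

View pics/p2.png

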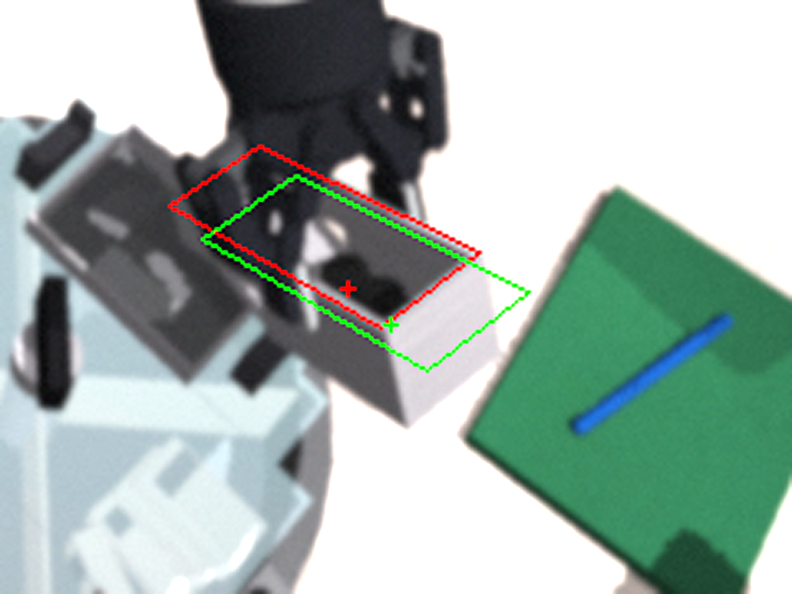

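```bash
python3 pour.py tool 272 18 40:205 44:190 48:175 52:160 56:150 60:148 64:146 68:145 72:145 76:145
```

```text
j [  7.  11. -12.  64.  35. -84.] rep [0.483  0.3372 0.2182] F [ 0.9  0.4 -2.3] gap 0.0592
40:205 [0.2 0.  0.8] [-0.  -5.1  0. ] true tcp [0.484 0.315 0.241]
44:190 [0.7 0.  1.4] [-0.  -9.1  0. ] true tcp [0.484 0.312 0.232]
48:175 [1.2 0.  2. ] [ -0.  -13.1   0. ] true tcp [0.484 0.309 0.222]
52:160 [1.8 0.  2.5] [ -0.  -17.1   0. ] true tcp [0.484 0.305 0.212]
56:150 [2.1 0.  2.7] [ -0.  -21.1   0. ] true tcp [0.484 0.302 0.207]
60:148 [2.1 0.  2.1] [ -0.  -25.1   0. ] true tcp [0.484 0.298 0.209]
64:146 [2.1 0.  1.6] [ -0.  -29.1   0. ] true tcp [0.484 0.293 0.211]
68:145 [2.1 0.  0.9] [ -0.  -33.1   0. ] true tcp [0.485 0.289 0.214]
72:145 [2.  0.  0.2] [ -0.  -37.1   0. ] true tcp [0.485 0.284 0.217]
76:145 [ 2.1  0.  -0.5] [ -0.  -41.1   0. ] true tcp [0.485 0.278 0.22 ]
```

Call:
{"op": "send_rows", "data": {"series": [0.2,0,0.8,0,-5,0,0,0.7,0,1.4,0,-9,0,0,1.2,0,2,0,-13,0,0,1.8,0,2.5,0,-17,0,0,2.1,0,2.7,0,-21,0,0,2.1,0,2.7,0,-21,0,0]}}

```text
clock: 58.3
tcp_pos: [0.4815, 0.3346, 0.1804]
orientation: [-0.324, 0.634, -0.615, -0.34]
wrist_force: [-0.4, -0.6, -2.3]
finger_gap: 0.0591
```

```bash
python3 pour.py tool 272 18 60:148 64:146 68:145 72:145 76:145 80:145 84:145
```

```text
j [ -3.  18. -22.  58.  56. -99.] rep [0.4815 0.3346 0.1804] F [-0.4 -0.6 -2.3] gap 0.0591
60:148 [-0.6 -0.1 -0.7] [ 0.2 -4.  -0.4] true tcp [0.484 0.298 0.209]
64:146 [-0.8 -0.1 -1.2] [ 0.2 -8.  -0.4] true tcp [0.484 0.293 0.211]
68:145 [-1.  -0.1 -1.8] [  0.2 -12.   -0.4] true tcp [0.485 0.289 0.214]
72:145 [-1.3 -0.1 -2.4] [  0.1 -16.   -0.4] true tcp [0.485 0.284 0.217]
76:145 [-1.5 -0.1 -3.1] [  0.1 -20.   -0.4] true tcp [0.485 0.278 0.22 ]
80:145 [-1.7 -0.1 -3.8] [  0.1 -24.   -0.4] true tcp [0.485 0.273 0.223]
84:145 [-1.8 -0.1 -4.5] [  0.1 -28.   -0.4] true tcp [0.485 0.268 0.225]
```

Call:
{"op": "send_rows", "data": {"series": [-0.6,0,-0.7,0,-4,0,0,-0.8,0,-1.2,0,-8,0,0,-1,0,-1.8,0,-12,0,0,-1.1,0,-2,0,-13,0,0,-1.3,0,-2.4,0,-16,0,0,-1.3,0,-2.4,0,-16,0,0,-1.5,0,-3.1,0,-20,0,0,-1.5,0,-3.1,0,-20,0,0,-1.5,0,-3.1,0,-20,0,0,-1.5,0,-3.1,0,-20,0,0]}}

```text
clock: 59.13
tcp_pos: [0.4836, 0.3187, 0.2138]
orientation: [-0.427, 0.568, -0.547, -0.442]
wrist_force: [0.1, -0.6, -1.0]
finger_gap: 0.0592
```

```bash
python3 pour.py tool 272 18 80:145 83:145;  python3 -c "
from h import *
read_camera('top');sil('top','stopper1',.03);read_camera('scene');sil('scene','stopper1',.03)"
```

```text
j [ -11.   31.  -18.   82.   71. -133.] rep [0.4836 0.3187 0.2138] F [ 0.1 -0.6 -1. ] gap 0.0592
80:145 [-0.1  0.  -0.6] [ 0.1 -4.2  0.1] true tcp [0.485 0.273 0.223]
83:145 [-0.3  0.  -1.1] [ 0.1 -7.2  0.1] true tcp [0.485 0.269 0.225]
scene stopper1 p0.70 px 404 365 ctr [0.4815 0.1629] rect [0.4813 0.1628] [22. 31.] long ax deg 28.9
scene stopper1 p0.49 px 402 374 ctr [0.4962 0.177 ] rect [0.4962 0.177 ] [ 3. 14.] long ax deg 99.7
```

Call:
{"op": "send_rows", "data": {"series": [-0.1,0,-0.6,0,-4,0,0,-0.3,0,-1.1,0,-7,0,0,-0.3,0,-1.1,0,-7,0,0,-0.3,0,-1.1,0,-7,0,0,-0.6,0,-1.1,0,-7,0,0,-0.1,0,-1.1,0,-7,0,0,-0.6,0,-1.1,0,-7,0,0,-0.1,0,-1.1,0,-7,0,0,-0.3,0,-1.1,0,-7,0,0,-0.3,0,-1.1,0,-7,0,0]}}

```text
clock: 60.17
tcp_pos: [0.4837, 0.3083, 0.2197]
orientation: [-0.46, 0.539, -0.52, -0.476]
wrist_force: [-0.7, -0.6, -2.1]
finger_gap: 0.059
```

```bash
python3 pour.py tool 272 18 76:145 70:150 64:160 58:175 50:190 42:205 34:220 26:230; python3 -c "
from h import *
print([get_state()['wrist_force'].round(2) for _ in range(3)])
read_camera('scene');sil('scene','stopper1',.03)"
```

```text
j [ -13.   40.  -15.   99.   74. -155.] rep [0.4837 0.3083 0.2197] F [-0.7 -0.6 -2.1] gap 0.059
76:145 [ 0.8 -0.   1. ] [0.  7.  0.1] true tcp [0.485 0.278 0.22 ]
70:150 [ 1.1 -0.   1.7] [ 0.  13.   0.1] true tcp [0.485 0.286 0.22 ]
64:160 [ 1.  -0.   2.2] [ 0.  19.   0.1] true tcp [0.484 0.293 0.225]
58:175 [ 0.4 -0.   2.6] [-0.  25.   0.1] true tcp [0.484 0.3   0.234]
50:190 [ 0.2 -0.   3. ] [-0.  33.   0.1] true tcp [0.484 0.307 0.239]
42:205 [ 0.1 -0.   3.2] [-0.  41.   0.1] true tcp [0.484 0.313 0.244]
34:220 [ 0.1 -0.   3.3] [-0.  49.   0.1] true tcp [0.484 0.318 0.248]
26:230 [ 0.5 -0.   3.1] [-0.  57.   0.1] true tcp [0.483 0.321 0.247]
[array([-0.66, -0.65, -2.1 ]), array([-0.66, -0.65, -2.1 ]), array([-0.66, -0.65, -2.1 ])]
scene stopper1 p0.61 px 403 375 ctr [0.4962 0.1775] rect [0.4961 0.1776] [ 6. 18.] long ax deg 99.8
scene stopper1 p0.60 px 441 398 ctr [0.4598 0.2538] rect [0.4595 0.2528] [23. 23.] long ax deg 99.4
scene stopper1 p0.58 px 422 391 ctr [0.4839 0.2229] rect [0.4837 0.2228] [12. 19.] long ax deg 99.8
scene stopper1 p0.43 px 404 366 ctr [0.4826 0.1637] rect [0.4825 0.164 ] [20. 24.] long ax deg 28.9
```

Call:
{"op": "send_rows", "data": {"series": [0.8,0,1,0,7,0,0,1.1,0,1.7,0,13,0,0,1,0,2.2,0,19,0,0,0.4,0,2.6,0,25,0,0,0.3,0,2.9,0,31,0,0,0.1,0,3.1,0,37,0,0,0.1,0,3.2,0,43,0,0,0.1,0,3.3,0,49,0,0,0.5,0,3.1,0,55,0,0,0.5,0,3.1,0,57,0,0]}}

```text
clock: 61.1
tcp_pos: [0.4827, 0.3388, 0.2128]
orientation: [-0.156, 0.702, -0.677, -0.159]
wrist_force: [0.1, 0.4, -1.2]
finger_gap: 0.059
```

```bash
python3 pour.py tool 272 18 20:235 10:240 0:250; python3 -c "
from h import *
read_camera('scene');sil('scene','stopper1',.025);sil('scene','scoop',.03);read_camera('top');sil('top','stopper1',.025)"
```

```text
j [ 13.  11.  -8.  65.  25. -78.] rep [0.4827 0.3388 0.2128] F [ 0.1  0.4 -1.2] gap 0.059
20:235 [ 0.6 -0.   0.6] [-0.2  5.7  0.1] true tcp [0.483 0.323 0.243]
10:240 [ 1.7 -0.   1.3] [-0.2 15.7  0.1] true tcp [0.483 0.323 0.233]
0:250 [ 2.8 -0.   1.4] [-0.2 25.7  0.1] true tcp [0.483 0.32  0.228]
scene stopper1 p0.56 px 402 374 ctr [0.4942 0.1745] rect [0.4945 0.175 ] [ 6. 15.] long ax deg 99.6
scene stopper1 p0.47 px 412 374 ctr [0.4769 0.186 ] rect [0.4766 0.186 ] [25. 25.] long ax deg 9.6
scene stopper1 p0.46 px 441 397 ctr [0.4554 0.2515] rect [0.4551 0.2509] [22. 31.] long ax deg 9.5
scene stopper1 p0.45 px 404 365 ctr [0.4785 0.1615] rect [0.4788 0.1612] [21. 28.] long ax deg 28.2
scene scoop p0.56 px 498 398 ctr [0.3629 0.3114] rect [0.3677 0.2784] [127. 202.] long ax deg 105.6
scene scoop p0.43 px 385 411 ctr [0.5691 0.2179] rect [0.4527 0.2052] [ 82. 117.] long ax deg 101.9
top stopper1 p0.51 px 131 248 ctr [0.4862 0.22  ] rect [0.4866 0.22  ] [19. 24.] long ax deg 91.2
top stopper1 p0.45 px 117 262 ctr [0.4548 0.2476] rect [0.4551 0.2472] [17. 21.] long ax deg 91.2
```

Call:
{"op": "send_rows", "data": {"series": [0.6,0,0.6,-0.2,5.7,0,0,1.2,0,1,-0.2,11,0,0,1.7,0,1.3,-0.2,16,0,0,2.3,0,1.4,-0.2,21,0,0,2.8,0,1.4,-0.2,25.7,0,0,2.8,0,1.4,-0.2,25.7,0,0,2.8,0,1.4,-0.2,25.7,0,0]}}

```text
clock: 61.93
tcp_pos: [0.4827, 0.3191, 0.1836]
orientation: [0.0, 0.72, -0.694, -0.005]
wrist_force: [-0.0, 0.6, -1.8]
finger_gap: 0.0594
```

```bash
python3 plan.py L 530,90,180,230 590,-90,130,190.6 600,-106,40,190.6 600,-106,-13,190.6
```

```text
now [482.7 319.1 183.6] phi -88.0 gap 59.4 tilt 0.6 j [ 25.  19.   3.  74.   0. -67.] t 61.9 F [-0.   0.6 -1.8]
530,90,180,230 -> 23.1 -3.9 0.2 | 0.5 0.2 42.0   dist 234 mm
590,-90,130,190.6 -> 9.9 -16.1 5.0 | 0.0 0.0 39.4   dist 196 mm
600,-106,40,190.6 -> -0.7 -1.8 9.0 | 0.0 0.0 0.0   dist 92 mm
600,-106,-13,190.6 -> -0.0 0.0 5.3 | 0.0 0.0 0.0   dist 53 mm
```

Call:
{"op": "send_rows", "data": {"series": [2.5,-0.3,0,0.2,0,5,0,5.5,-0.9,0,0.2,0,10,0,8.5,-1.4,0,0.2,0,15,0,11.5,-2,0,0.2,0,21,0,14.5,-2.5,0,0.2,0,27,0,17.5,-3,0,0.2,0,33,0,20.5,-3.5,0,0.2,0,38,0,23.1,-3.9,0,0.2,0,42,0,23.1,-3.9,0,0.2,0,42,0,23.1,-3.9,0,0.2,0,42,0]}}

```text
clock: 62.77
tcp_pos: [0.5303, 0.0874, 0.1838]
orientation: [0.001, -0.421, 0.907, 0.003]
wrist_force: [-0.2, 0.5, -2.3]
finger_gap: 0.0591
```

Call:
{"op": "send_rows", "data": {"series": [1.2,-2,0.6,0,0,5,0,2.5,-4,1.2,0,0,10,0,4,-6.5,2,0,0,16,0,5.5,-9,2.8,0,0,22,0,7,-11.4,3.5,0,0,28,0,8.5,-13.8,4.3,0,0,34,0,9.5,-15.4,4.8,0,0,38,0,9.9,-16.1,5,0,0,39.4,0,9.9,-16.1,5,0,0,39.4,0,9.9,-16.1,5,0,0,39.4,0]}}

```text
clock: 63.6
tcp_pos: [0.5899, -0.0885, 0.1333]
orientation: [-0.0, -0.094, 0.996, 0.003]
wrist_force: [-0.8, 0.9, -2.0]
finger_gap: 0.0592
```

```bash
python3 plan.py L 600,-106,40,190.6 600,-106,-13,190.6;python3 -c "
from h import *
read_camera('scene');sil('scene','stopper1',.025);sil('scene','scoop',.14)"
```

```text
now [589.9 -88.5 133.3] phi -169.3 gap 59.2 tilt 0.3 j [-16.  22.  -0.  68.   0. -27.] t 63.6 F [-0.8  0.9 -2. ]
600,-106,40,190.6 -> -0.7 -2.0 9.3 | 0.3 -0.0 0.1   dist 95 mm
600,-106,-13,190.6 -> 0.0 0.0 5.3 | 0.0 0.0 0.0   dist 53 mm
scene stopper1 p0.55 px 412 375 ctr [0.4774 0.1863] rect [0.4773 0.1862] [24. 25.] long ax deg 99.6
scene stopper1 p0.55 px 421 390 ctr [0.4815 0.2209] rect [0.4824 0.221 ] [16. 18.] long ax deg 51.5
scene stopper1 p0.40 px 402 374 ctr [0.4943 0.1757] rect [0.4943 0.1757] [ 6. 20.] long ax deg 99.6
scene scoop p0.81 px 298 261 ctr [ 0.5773 -0.1102] rect [ 0.5599 -0.1143] [ 98. 166.] long ax deg 11.1
```

Call:
{"op": "send_rows", "data": {"series": [-0.3,-1,2.5,0.3,0,0,0,-0.7,-2,5,0.3,0,0,0,-0.7,-2,8,0.3,0,0,0,-0.7,-2,11,0.3,0,0,0,-0.7,-2,13,0.3,0,0,0,-0.7,-2,14,0.3,0,0,0,-0.7,-2,14.6,0.3,0,0,0,-0.7,-2,14.6,0.3,0,0,0,-0.7,-2,14.6,0.3,0,0,0]}}

```text
clock: 64.5
tcp_pos: [0.6021, -0.1067, -0.0111]
orientation: [0.001, -0.093, 0.996, -0.001]
wrist_force: [0.2, -0.6, -2.1]
finger_gap: 0.059
```

```bash
python3 plan.py
```

```text
now [ 602.1 -106.7  -11.1] phi -169.3 gap 59.0 tilt 0.2 j [-18.  29. -10.  50.  -0. -28.] t 64.5 F [ 0.2 -0.6 -2.1]
```

Call:
{"op": "send_rows", "data": {"series": [0,0,0.2,0,0,0,0,0,0,0.2,0,0,0,1,0,0,0.2,0,0,0,1,0,0,0.2,0,0,0,1,0,0,0.2,0,0,0,1,0,0,-2,0,0,0,1,0,0,-5,0,0,0,1,0,0,-9,0,0,0,1,0,0,-13,0,0,0,1,0,0,-13,0,0,0,1]}}

```text
clock: 65.33
tcp_pos: [0.6058, -0.1084, 0.1266]
orientation: [0.007, -0.093, 0.996, -0.003]
wrist_force: [0.9, -0.7, 1.7]
finger_gap: 0.0853
```

```bash
python3 plan.py 441,-61,70,178.7;  python3 - <<'E'
from h import *
a=read_camera('top');sil('top','scoop',.055);sil('top','bar',.012);sil('top','stopper1',.03)
b=read_camera('scene');sil('scene','scoop',.03);sil('scene','bar',.012);sil('scene','stopper1',.03)
A=[cv2.resize(x,(400,300),interpolation=2) for x in (a[210:290,75:182],a[160:240,235:342],b[335:435,365:498],b[250:350,230:363])]
cv2.imwrite("pics/l1.png",np.clip(np.vstack([np.hstack(A[:2]),np.hstack(A[2:])]).astype(int)*2,0,255).astype(np.uint8))
E
```

```text
now [ 605.8 -108.4  126.6] phi -169.3 gap 85.3 tilt 0.8 j [-18.  23.   1.  67.  -0. -28.] t 65.3 F [ 0.9 -0.7  1.7]
441,-61,70,178.7 -> 15.4 7.7 5.4 | 0.0 0.0 12.0   dist 180 mm
top scoop p0.90 px 290 215 ctr [ 0.5604 -0.12  ] rect [ 0.5666 -0.1146] [60. 95.] long ax deg 10.3
top scoop p0.27 px 263 297 ctr [ 0.3882 -0.0676] rect [ 0.4023 -0.0707] [ 24. 116.] long ax deg 170.2
top bar p0.65 px 263 296 ctr [ 0.3889 -0.0644] rect [ 0.404  -0.0621] [ 26. 126.] long ax deg 176.7
top stopper1 p0.64 px 130 248 ctr [0.4857 0.2186] rect [0.4863 0.2185] [19. 23.] long ax deg 91.2
top stopper1 p0.39 px 116 262 ctr [0.4545 0.248 ] rect [0.4539 0.2476] [19. 21.] long ax deg 92.7
scene scoop p0.92 px 294 294 ctr [ 0.5942 -0.105 ] rect [ 0.5861 -0.1079] [ 87. 153.] long ax deg 10.8
scene scoop p0.36 px 311 213 ctr [ 0.4347 -0.3026] rect [ 0.4226 -0.3211] [181. 212.] long ax deg 103.3
scene bar p0.76 px 358 286 ctr [ 0.4478 -0.0562] rect [ 0.4432 -0.0561] [ 35. 203.] long ax deg 178.1
scene stopper1 p0.70 px 404 365 ctr [0.4804 0.1624] rect [0.4802 0.1627] [20. 27.] long ax deg 28.9
scene stopper1 p0.50 px 442 396 ctr [0.4564 0.2528] rect [0.456  0.2529] [20. 27.] long ax deg 174.2
scene stopper1 p0.43 px 412 374 ctr [0.4792 0.186 ] rect [0.4788 0.1859] [22. 22.] long ax deg 99.6
scene stopper1 p0.40 px 403 375 ctr [0.4963 0.1779] rect [0.4969 0.1778] [ 8. 21.] long ax deg 99.6
```

View pics/l1.png

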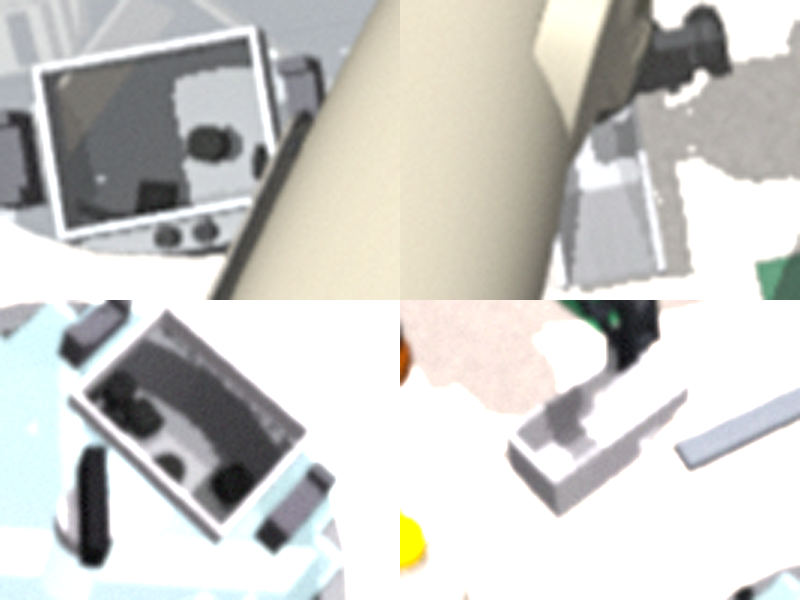

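Call:
{"op": "send_rows", "data": {"series": [5,2.5,1,0,0,4,0.75,10,5,3,0,0,8,0.75,15.2,7.6,5,0,0,12,0.75,15.2,7.6,5,0,0,12,0.75,15.2,7.6,5,0,0,12,0.75,15.2,7.6,5,0,0,12,0.75,15.2,7.6,5,0,0,12,0.75,15.2,7.6,5,0,0,12,0.75,15.2,7.6,5,0,0,12,0.75]}}

```text
clock: 66.48
tcp_pos: [0.4398, -0.0612, 0.068]
orientation: [0.002, 0.012, 1.0, -0.001]
wrist_force: [-0.0, -0.1, -0.0]
finger_gap: 0.0638
```

```bash
python3 plan.py 441,-61,-34,178.7;python3 -c "
from h import *
read_camera('top');sil('top','bar',.012);sil('top','scoop',.055)"
```

```text
now [439.8 -61.2  68. ] phi 178.6 gap 63.8 tilt 0.2 j [-18.   8. -28.  53.  -0. -17.] t 66.5 F [-0.  -0.1 -0. ]
441,-61,-34,178.7 -> -0.1 0.0 10.2 | 0.0 0.0 -0.1   dist 102 mm
top bar p0.71 px 263 280 ctr [ 0.4231 -0.0636] rect [ 0.3726 -0.0604] [26. 62.] long ax deg 1.5
top bar p0.71 px 415 164 ctr [ 0.685  -0.3908] rect [ 0.6855 -0.3904] [60. 83.] long ax deg 139.8
top scoop p0.81 px 286 203 ctr [ 0.585  -0.1106] rect [ 0.5854 -0.111 ] [ 61. 137.] long ax deg 11.2
```

Call:
{"op": "send_rows", "data": {"series": [0,0,4,0,0,0,0.75,0,0,8,0,0,0,0.75,0,0,10.3,0,0,0,0.75,0,0,10.3,0,0,0,0.75,0,0,10.3,0,0,0,0,0,0,10.3,0,0,0,0,0,0,10.3,0,0,0,0,0,0,10.3,0,0,0,0,0,0,10.3,0,0,0,0,0,0,10.3,0,0,0,0], "newtons": 70}}

```text
clock: 67.47
tcp_pos: [0.4397, -0.0612, -0.0335]
orientation: [0.002, 0.012, 1.0, -0.001]
wrist_force: [-1.0, 0.3, 5.9]
finger_gap: 0.0236
```

Call:
{"op": "send_rows", "data": {"series": [0,0,-1.5,0,0,0,0,0,0,-4,0,0,0,0,0,0,-7,0,0,0,0,0,0,-10,0,0,0,0,0,0,-13,0,0,0,0,0,0,-16,0,0,0,0,0,0,-19,0,0,0,0,0,0,-19,0,0,0,0,0,0,-19,0,0,0,0]}}

```text
clock: 68.22
tcp_pos: [0.4392, -0.0608, 0.157]
orientation: [0.003, 0.012, 1.0, -0.002]
wrist_force: [-0.4, 0.4, -2.5]
finger_gap: 0.0237
```

```bash
python3 plan.py 460,100,155,140 487,219,150,101.7;python3 -c "
from h import *
read_camera('scene');sil('scene','bar',.2);read_camera('top');sil('top','bar',.2)"
```

```text
now [439.2 -60.8 157. ] phi 178.7 gap 23.7 tilt 0.4 j [-18.   4. -20.  66.  -0. -17.] t 68.2 F [-0.4  0.4 -2.5]
460,100,155,140 -> -1.7 16.1 0.2 | 0.0 0.0 38.7   dist 162 mm
487,219,150,101.7 -> 5.6 10.9 0.4 | 0.0 0.0 38.3   dist 123 mm
scene bar p0.60 px 356 239 ctr [ 0.4687 -0.0577] rect [ 0.4885 -0.058 ] [ 33. 110.] long ax deg 177.2
scene bar p0.37 px 390 413 ctr [0.6168 0.2603] rect [0.6079 0.2538] [250. 292.] long ax deg 164.5
top bar p0.89 px 255 275 ctr [ 0.4305 -0.0617] rect [ 0.3633 -0.0591] [25. 48.] long ax deg 178.4
```

Call:
{"op": "send_rows", "data": {"series": [0,1.5,0,0,0,4,0,-0.4,4,0,0,0,9,0,-0.7,6.5,0,0,0,15,0,-1,9,0,0,0,21,0,-1.3,11.5,0,0,0,27,0,-1.5,14,0,0,0,33,0,-1.7,15.5,0,0,0,37,0,-1.7,16.1,0,0,0,38.7,0,-1.7,16.1,0,0,0,38.7,0]}}

```text
clock: 69.17
tcp_pos: [0.4571, 0.1017, 0.1526]
orientation: [-0.001, 0.342, 0.94, -0.001]
wrist_force: [-0.5, 0.2, -2.0]
finger_gap: 0.0239
```

Call:
{"op": "send_rows", "data": {"series": [0.5,1,0,0,0,4,0,1.4,2.7,0,0,0,9,0,2.3,4.5,0,0,0,15,0,3.2,6.2,0,0,0,21,0,4.2,8,0,0,0,27,0,5,9.7,0.2,0,0,33,0,5.6,10.9,0.4,0,0,38.3,0,5.6,10.9,0.4,0,0,38.3,0,5.6,10.9,0.4,0,0,38.3,0,5.6,10.9,0.4,0,0,38.3,0]}}

```text
clock: 70.0
tcp_pos: [0.4848, 0.2188, 0.1492]
orientation: [0.0, 0.631, 0.776, -0.001]
wrist_force: [-0.2, -0.2, -2.7]
finger_gap: 0.0237
```

Call:
{"op": "send_rows", "data": {"series": [0,0,0,0,0,0,0,0,0,0,0,0,0,0]}}

```text
clock: 70.17
tcp_pos: [0.4853, 0.2189, 0.15]
orientation: [0.001, 0.632, 0.775, -0.0]
wrist_force: [-0.7, 0.8, -1.7]
finger_gap: 0.0236
```

```bash
python3 plan.py L 487,219.1,110,101.7 487,219.1,91,101.7;python3 -c "
from h import *
p=tool()[1];zb=p[2]+.0335+.014
read_camera('scene');sil('scene','bar',zb-.004);read_camera('top');sil('top','bar',zb)
a=read_camera('top')
# corner check of collar: project model corners
import numpy as np
"
```

```text
now [485.3 218.9 150. ] phi 101.6 gap 23.6 tilt 0.1 j [16. 14. -8. 68. -0. 94.] t 70.2 F [-0.7  0.8 -1.7]
487,219.1,110,101.7 -> -0.0 0.2 4.0 | 0.0 0.0 -0.1   dist 40 mm
487,219.1,91,101.7 -> 0.0 -0.0 1.9 | 0.0 0.0 0.0   dist 19 mm
scene bar p0.66 px 441 359 ctr [0.4846 0.2304] rect [0.4758 0.2724] [31. 89.] long ax deg 101.8
scene bar p0.63 px 386 411 ctr [0.6175 0.2539] rect [0.5272 0.2418] [59. 98.] long ax deg 101.4
top bar p0.65 px 129 238 ctr [0.4942 0.1702] rect [0.4936 0.1717] [ 28. 112.] long ax deg 101.1
```

Call:
{"op": "send_rows", "data": {"series": [0,0.2,1,0,0,0,0,0,0.2,2,0,0,0,0,0,0.2,3,0,0,0,0,0,0.2,4,0,0,0,0,0,0.2,4,0,0,0,0,0,0.2,4,0,0,0,0]}}

```text
clock: 70.92
tcp_pos: [0.4864, 0.2199, 0.1087]
orientation: [-0.0, 0.632, 0.775, -0.001]
wrist_force: [0.7, -0.3, -2.2]
finger_gap: 0.0237
```

Call:
{"op": "send_rows", "data": {"series": [0,0,0.3,0,0,0,0,0,0,0.6,0,0,0,0,0,0,0.9,0,0,0,0,0,0,0.9,0,0,0,0,0,0,0.9,0,0,0,0]}}

```text
clock: 71.33
tcp_pos: [0.4874, 0.2201, 0.101]
orientation: [0.001, 0.632, 0.775, -0.0]
wrist_force: [0.1, -0.7, -2.5]
finger_gap: 0.0235
```

Call:
{"op": "send_rows", "data": {"series": [0,0,0.3,0,0,0,0,0,0,0.6,0,0,0,0,0,0,0.9,0,0,0,0,0,0,0.9,0,0,0,0,0,0,0.9,0,0,0,0]}}

```text
clock: 71.75
tcp_pos: [0.4872, 0.22, 0.0917]
orientation: [0.0, 0.632, 0.775, -0.001]
wrist_force: [-0.1, -0.4, -2.9]
finger_gap: 0.0234
```

Call:
{"op": "send_rows", "data": {"series": [0,0,0.1,0,0,0,0,0,0,0.2,0,0,0,0,0,0,0.2,0,0,0,0,0,0,0.2,0,0,0,0]}}

```text
clock: 72.08
tcp_pos: [0.4875, 0.2201, 0.09]
orientation: [0.001, 0.632, 0.775, -0.0]
wrist_force: [0.2, -0.2, -2.4]
finger_gap: 0.0237
```

Call:
{"op": "send_rows", "data": {"series": [0,0,0,0,0,0,0.4,0,0,0,0,0,0,0.5,0,0,0,0,0,0,0.5,0,0,0,0,0,0,0.5,0,0,-1,0,0,0,0.5,0,0,-3,0,0,0,0.5,0,0,-6,0,0,0,0.5,0,0,-9,0,0,0,0.5,0,0,-12,0,0,0,0.5]}}

```text
clock: 72.83
tcp_pos: [0.4871, 0.2202, 0.2121]
orientation: [0.001, 0.632, 0.775, -0.0]
wrist_force: [1.6, -0.3, 0.3]
finger_gap: 0.0428
```

```bash
python3 plan.py 480,-60,200,101.7
```

```text
now [487.1 220.2 212.1] phi 101.7 gap 42.8 tilt 0.1 j [16. 13. -1. 76. -0. 94.] t 72.8 F [ 1.6 -0.3  0.3]
480,-60,200,101.7 -> -27.3 -6.4 1.2 | 0.0 0.0 -0.0   dist 281 mm
```

Call:
{"op": "send_rows", "data": {"series": [-27.3,-6.4,1,0,0,0,0.5,-27.3,-6.4,1,0,0,0,0.5,-27.3,-6.4,1,0,0,0,0.5,-27.3,-6.4,1,0,0,0,0.5,-27.3,-6.4,1,0,0,0,0.5,-27.3,-6.4,1,0,0,0,0.5,-27.3,-6.4,1,0,0,0,0.5,-27.3,-6.4,1,0,0,0,0.5,-27.3,-6.4,1,0,0,0,0.5]}}

```text
clock: 73.58
tcp_pos: [0.4799, -0.0617, 0.2011]
orientation: [0.001, 0.633, 0.774, -0.0]
wrist_force: [-1.5, -0.2, 0.5]
finger_gap: 0.0427
```

Call:
{"op": "send_rows", "data": {"series": [-15,-5,0,0,0,0,0.5,-15,-5,0,0,0,0,0.5,-15,-5,0,0,0,0,0.5,-15,-5,0,0,0,0,0.5,-15,-5,0,0,0,0,0.5,-15,-5,0,0,0,0,0.5]}}

```text
clock: 74.08
tcp_pos: [0.4614, -0.2174, 0.2008]
orientation: [0.001, 0.632, 0.775, -0.0]
wrist_force: [0.3, -0.7, 0.6]
finger_gap: 0.0429
```

```bash
python3 - <<'E'
from h import *
a=read_camera('top')
for l,z in(("bar",.137),("scoop",.055),("cassette1",.015),("stopper1",.03),("spirit",.08),("saline",.06),("jar",.03)): sil('top',l,z)
b=read_camera('scene')
for l,z in(("bar",.133),("cassette1",.02),("spirit",.08),("saline",.06),("jar",.03)): sil('scene',l,z)
e=np.array([-.2028,.9792])
for n in("top","scene"):
    print(n,"expected bar ends/mid px",[proj(n,[*(np.array([.4856,.2165])+e*t),.137])[0].round(0) for t in(-.1,0,.1)])
E
```

```text
top bar p0.87 px 115 244 ctr [0.4866 0.2163] rect [0.4866 0.2161] [ 30. 202.] long ax deg 101.0
top scoop p0.98 px 286 203 ctr [ 0.5854 -0.1106] rect [ 0.5864 -0.1104] [ 60. 136.] long ax deg 11.3
top cassette1 p0.97 px 497 313 ctr [ 0.3623 -0.5693] rect [ 0.363  -0.5689] [47. 68.] long ax deg 144.1
top cassette1 p0.84 px 364 386 ctr [ 0.2032 -0.285 ] rect [ 0.2033 -0.2846] [38. 65.] long ax deg 143.3
top cassette1 p0.66 px 129 211 ctr [0.5661 0.231 ] rect [0.5395 0.1722] [162. 312.] long ax deg 152.9
top cassette1 p0.27 px 423 290 ctr [ 0.4089 -0.409 ] rect [ 0.4472 -0.356 ] [226. 250.] long ax deg 14.3
top cassette1 p0.24 px 117 197 ctr [0.5957 0.2563] rect [0.5892 0.2485] [342. 358.] long ax deg 108.2
top stopper1 p0.66 px 116 262 ctr [0.4538 0.2473] rect [0.4538 0.2466] [19. 23.] long ax deg 91.2
top stopper1 p0.58 px 144 253 ctr [0.4756 0.1886] rect [0.4762 0.1884] [11. 19.] long ax deg 2.5
top stopper1 p0.39 px 131 250 ctr [0.4809 0.2178] rect [0.4809 0.2183] [ 9. 19.] long ax deg 91.2
top stopper1 p0.20 px 117 197 ctr [0.594  0.2512] rect [0.5885 0.2425] [339. 355.] long ax de
[... 1010 characters left out ...]
.1
scene cassette1 p0.47 px 285 154 ctr [ 0.3775 -0.5606] rect [ 0.377  -0.5612] [42. 57.] long ax deg 62.7
scene spirit p0.74 px 237 353 ctr [ 0.7707 -0.0136] rect [ 0.7687 -0.0201] [ 67. 133.] long ax deg 83.7
scene saline p0.57 px 212 223 ctr [ 0.6796 -0.3744] rect [ 0.6776 -0.3824] [ 59. 164.] long ax deg 80.3
scene saline p0.37 px 403 375 ctr [0.5077 0.185 ] rect [0.5076 0.1853] [ 6. 15.] long ax deg 99.8
scene jar p0.82 px 221 267 ctr [ 0.7098 -0.2598] rect [ 0.7093 -0.2608] [55. 91.] long ax deg 80.8
top expected bar ends/mid px [array([166., 235.]), array([115., 244.]), array([ 63., 254.])]
scene expected bar ends/mid px [array([388., 329.]), array([429., 366.]), array([475., 407.])]
```

```bash
python3 -c "
from workcell import *
print(hand_in())"
```

```text
the job is handed in; nothing more can be done
None
```

The job is handed in at about 74 s of the 210 s. All four white cassettes went into the one-stud bin, and the stoppers were poured from the scoop into the two-stud bin. The scoop then went back upright on the bench, and last the bar was laid across the two supports over the chute.

**TCP height:** The real fingertips sat about 40 mm short of the reported TCP along the tool axis. My first grip on the knob missed because of this. I measured the offset by touching the bench (peak force about 63 N) and allowed for it from then on.

**Last checks:**
- **Cassettes:** none are left on the mat. After the turn to the two-stud bin I could see cassettes lying under the cover, but I could not count all four there.
- **Stoppers:** the last picture I viewed shows the scoop empty and the two-stud bin under the chute with about five or six stoppers in it. The detectors never reported all six at once, because some overlap.
- **Bar:** the top camera puts its middle within about 1 mm of the chute centre, at an angle of 101.0° against the 101.7° I expected. It went down between the prongs with no contact force. My picture allowance was used up by then, so this rests on the measurements alone.
- **Bystanders:** the two bottles, the jar and the orange, yellow and purple look-alikes are where they started, within a few millimetres in the detections.

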